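# Press a candle tin's lid home in a lever press

## Task

One of the two candle tins still has its lid standing proud. Stand it on the base of the lever press and push it back under the ram until it snaps in past the two sprung rollers and sits against the stop pins, then pull the lever down until you feel the lid come fully home, without crushing the tin. Ease the lever slowly all the way back up to its rest, never letting it spring back by itself, and leave the closed tin held in the press and everything else where it stands.

Things in the scene. Friction and masses are not known exactly. Their poses are not given: they have to be found in the camera images.
- tin: The tin to close: plain bright metal, 62 mm in diameter, 70 mm tall to its rim, full, about 0.3 kg. Its lid, a 59 mm disc 3 mm thick on a narrower plug, is started in the mouth and stands 6 to 9 mm above the rim; the gap under it tells this tin from the other. Origin: centre of the underside, z up.
- tin_lid (a joint): Height of the lid above its home, m: 0 = fully home (disc flat on the rim, lid top 73 mm above the tin's underside), 0.006 to 0.009 at the start. A tight fit: it moves only under about 35 N and stays where it is left.
- tin_done: The other tin, same size and look, its lid already home (73 mm tall in all, no gap). Origin: centre of the underside. Leave it alone.
- press: Grey lever press, fixed to the table. Origin: on the table below the ram's axis; x points from its open front to its column, y to the lever's side (left, seen from the front), z up. Base plate 12 mm thick, from 135 mm in front of the origin to 80 mm behind it, 75 mm to either side. Column from 39 mm behind the origin, 74 mm wide.
- apron (a point): On the base plate's top (12 mm above the table), 95 mm in front of the ram's axis: clear flat place to stand the tin on, from above, before it is pushed in.
- head_front (a point): Lower front edge of the press's head, which overhangs the nest: 30 mm in front of the ram's axis, 150 mm above the table; the head is 74 mm wide and reaches up to 244 mm and back to the column. A hand that pushes the tin in under it has to lean back towards the robot by some 25 to 35 degrees.
- nest (a point): Where the tin's underside must be centred: on the base plate's top (12 mm above the table), on the ram's axis. Behind it two fixed upright stop pins, 12 mm thick, stand at 45 degrees left and right and touch the tin's wall when it is in place. Sprung rollers hold the tin against them.
- jaw_left (a joint): Left sprung jaw, rad: 0 = shut with no tin, 0.03 = shut on the tin in the nest, up to 0.16 as the tin passes. It carries an upright roller, 16 mm thick, from 16 to 48 mm above the plate, 21 mm in front of the nest and 30 mm to its left.
- jaw_right (a joint): Right sprung jaw, the mirror image. A tin pushed straight back, low on its wall between the rollers (25 to 40 mm above the plate), spreads them, meets up to about 10 N, and past the middle they snap shut in front of its widest part.
- press_lever (a joint): Lever, rad: 0 = rest (arm 45 degrees up, towards the front); grows as the grip is pulled down; ends at 1.3. Each rad lowers the ram 26 mm. Its return spring gives 1 N at the grip at rest, 6 N at 0.8 rad; let go, it flies up. While the lid slides in, the grip takes 10 to 13 N; with the lid home this climbs steadily; above about 24 N the tin is crushed.
- lever_pivot (a point): On the lever's axis of rotation (parallel to the press's y), level with the middle of the grip along it; 195 mm above the table, 20 mm behind the ram's axis, 140 mm to the left.
- lever_grip (a point): Middle of the lever's grip: a black round bar, 24 mm thick, 90 mm long, parallel to the press's y, 150 mm from lever_pivot, standing out to the left from the end of the steel arm. At rest 106 mm in front of the pivot and 301 mm above the table. It can be pushed down from above with closed fingers.
- press_ram: The square steel ram with its round black rubber-faced foot, 42 mm wide, above the nest. The foot is screwed in or out by hand and set differently every time (underside 101 to 109 mm above the table at rest, clear of the lid), so that the lid comes home at a lever angle anywhere from 0.5 to 1.1 rad, which must be felt.
- wick_spool: Spool of wick, 60 mm wide, 68 mm tall; leave it. Origin: centre of the underside.
- masking_tape: Roll of masking tape, 103 mm wide, 25 mm tall, lying flat; leave it.
- marker: Marker pen, 135 mm long, lying near the front edge; leave it.
- silicone_mould: Round silicone candle mould, 68 mm wide, 51 mm tall, to the left of the press; leave it. Origin: centre of the underside.
- cup_amber: Low smoky glass cup, 60 mm wide, 34 mm tall, to the left near the front edge; leave it.
Not all that is in view belongs to the job. Leave any turquoise look-alike of the tin alone.

How it is judged:
By the outcome, as a careful person would: the job done as asked, in the order asked, and still so for the second after the job is handed in, with the robot touching nothing.
It also fails if it takes over 72 s, if anything falls off the work surface, if the arm or the gripper's body presses on something with over 40 N, if the wrist force passes 120 N, or if a joint passes its speed limit or range.

## Robot

A 7-joint arm with a two-finger parallel gripper is mounted at the origin on a cart in front of the work surface, level with it; the furniture and walls round the work are solid. World frame = base frame: x ahead of the robot, y to its left, z up, the work surface at z = 0. Lengths are in mm, angles in rad, forces in N, time in s.
With the tool pointing down it reaches from about 375 to 925 mm from the base axis. Payload 3.1 kg.
Tool frame: the origin (TCP) lies at the very end of the fingers, on their centre line; the grasp point (between the pads) lies 19 mm behind it; z points along the fingers, x is the direction in which the jaws open and shut, and the axes are right-handed (so a half turn about z gives the same grasp; the last joint's range is limited). The gripper opens to 85 mm and grips with 20 to 120 N. Pads are 22 mm wide; open, the fingers measure 114 mm over their backs; the gripper's body (76 mm by 85 mm) begins 54 mm behind the grasp point. The pads swing forward as they close: fully open they stand 13 mm farther back than shut.
Start: joints at [1.067, 0.383, 0.044, 1.598, -0.018, 1.161, -0.05], TCP at [256.609, -597.206, 231.269] pointing down, gripper open.
Joint ranges: [-2.61, 2.61], [-0.41, 2.15], [-1.48, 1.57], [0, 2.5], [-1.57, 4.71], [0.05, 1.97], [-2.85, 2.85]. Speed limits (rad/s): [2.79, 2.79, 3.14, 3.14, 3.14, 3.14, 3.14].

## Interface

Orientations are given as a unit quaternion [w, x, y, z].
In Python, from workcell import telemetry, vision, job, spotter gives the robot as it stands. The module is installed in compiled form; this text tells all that it offers.
- The arm moves only by the tool servo_tool, never from a script. Its argument "moves" is a list of rows, each an object with "fingers": the opening, from 0 (shut) to 1 (fully open); "xyz": the shift along the tool's x, y, z in units of 20 mm (1.0 is 20 mm), a list of three; "spin": the turn about the tool's z in units of 0.1 rad (1.0 is 0.1 rad). A call has 1 to 8 rows; each row shifts and turns the pose as measured when the row begins, along the tool's axes as they then stand; what a row does not reach is not made up. A row lasts 1/10 s, in which the tool goes at most 50 mm and 8.59 degrees, less where a joint would pass 70% of its speed; a pose out of reach is approached as far as the arm can. A call with a number of a shift or a turn outside -1 to 1 is refused whole. A call with a gripper value outside its range is refused whole. The fingers move at their own pace and stop on an object; the grip force is fixed at half the most. Time passes only in rows, so rows that do not move let the fingers close. It gives the time, the measured TCP pose, the force and the opening at its end, in the units of the state.
- telemetry.sense(): the state, without advancing time (a new reading comes with each control period).
- vision.get_image(name): name is "scene" or "top" or "wrist"; returns a dict with "image" (384x512x3 uint8, red, green, blue), "z_map" (384x512 float32, mm along the optical axis (not along the pixel's ray), 0 where there is no reading), "K" (3x3 intrinsics, pixels), "k1" (the pictures are not rectified: a ray, as slopes to the right and down, at radius r is drawn at 1 + k1 r^2 times it, then the intrinsics apply), "rvec" (rotation vector, rad) and "tvec" (3), from world to camera coordinates, as OpenCV has them. Camera axes: x right, y down, z forward; pixel columns grow to the right and rows downward; lengths in mm; the calibration is good to about 2 mm. A picture is of the moment at which its call begins.
- job.hand_in(): hands the job in, once; it reports no verdict.
Trained networks look in the newest picture that a camera, given by its name, has taken for a name from the list of things; names that differ only in an ending like _2 or _b are one class to them, and where a whole thing is asked for, a point or a joint stands for the part that bears it (a point fixed in the world has none). Each returns a list of dicts, best first, with "conf" (0 to 1); they miss things now and then, are a little off and sometimes report something else, mostly with a low value. They report only what shows in the picture. A call takes as long as a camera call. They do not tell look-alikes from the thing itself.
- spotter.recognise(camera, label): "rect" ([left, top, right, bottom] in pixels, round what is visible of it).
The state is a dict: "time_s": time; "qpos": joint angles; "dq": joint speeds; "joint_efforts": joint torques, N m; "tcp_pos": TCP position; "tool_rot": TCP orientation; "force": force on the tool from outside, world axes, zero at the start; "moment": the same for the moment, N m; "gripper_width": opening from 0.0 (shut) to 1.0 (fully open).
Only numpy, scipy, OpenCV 4.12 (cv2) and the standard library are available. Lean on these libraries where they do the work, as an engineer would, in place of code of your own. Each camera call takes 0.05 s, during which the arm holds its last target.

## Working session

There is one attempt and no reset: what is moved stays moved. The work goes in short steps, Python scripts to look and compute and a tool call to move; the robot and the scene stay as the last step left them, time stands still between calls to the robot, and variables do not carry over. Pictures are saved under pics/ and viewed, and the job is handed in when it is done.

Besides the shell and the picture viewer there is one more tool, called after ">>>" as a command line: name --argument value ..., lists and objects as JSON in quotes. servo_tool: Moves the arm, as the interface text tells. Its arguments: {"type":"object","properties":{"moves":{"type":"array"}},"required":["moves"]}

```bash
mkdir -p pics; python3 - <<'E'
from workcell import telemetry, vision, spotter
import cv2
s=telemetry.sense()
for k in s: print(k,s[k])
for n in ["scene","top","wrist"]:
    d=vision.get_image(n)
    cv2.imwrite(f"pics/{n}0.png",cv2.resize(d["image"][:,:,::-1],(800,600)))
    print(n,d["K"].tolist(),d["k1"],d["rvec"],d["tvec"])
for c in ["scene","top"]:
    for l in ["tin","tin_done","press","lever_grip","wick_spool","silicone_mould","cup_amber","masking_tape","jaw_left","press_ram"]:
        print(c,l,[(r["conf"],r["rect"]) for r in spotter.recognise(c,l)][:4])
E
```

```text
time_s 0.0
qpos [ 1.06721029  0.38383526  0.04383265  1.59962794 -0.01786862  1.1611624
 -0.04987398]
dq [ 1.83937880e-03 -3.20770476e-04  5.56060596e-04  3.58606966e-05
 -4.38733713e-04 -2.50111095e-04 -3.16520454e-04]
joint_efforts [-2.75925267e-04 -4.33462214e+01  1.02444068e+00 -2.49514657e+01
  1.04696868e-02  1.12144809e-02  5.99495493e-07]
tcp_pos [ 256.18921009 -596.34129779  229.86195689]
tool_rot [-6.53728755e-04  8.35119054e-01 -5.50067652e-01 -1.14719995e-03]
force [ 0.58962281 -0.15923087  0.34208464]
moment [-0.05286887  0.02732889  0.03392453]
gripper_width 0.9984276455933205
scene [[393.72875489722094, 0.0, 258.0217774354096], [0.0, 393.72875489722094, 196.95111400663495], [0.0, 0.0, 1.0]] -0.06246308167421996 [ 1.20348168 -2.31976635  0.97433402] [415.52212788 410.42055401 929.62279455]
top [[498.686398681846, 0.0, 263.5148631488226], [0.0, 498.686398681846, 193.42466085318554], [0.0, 0.0, 1.0]] -0.07329085301741048 [ 2.17965724 -2.23273488  0.07316825] [ 141.35323312  539.55160135 1507.75662617]
wrist [[264.36353372382075, 0.0, 255.32421432844495], [0.0, 264.3635337
[... 531 characters left out ...]
9.6, 319.5, 193.0])]
scene jaw_left []
scene press_ram []
top tin [(0.94, [256.2, 165.4, 278.2, 187.2]), (0.73, [296.7, 210.6, 321.5, 226.3]), (0.7, [352.4, 170.7, 377.9, 192.6]), (0.51, [223.0, 168.4, 239.8, 178.9])]
top tin_done [(0.67, [299.3, 171.3, 321.5, 193.1])]
top press [(0.75, [132.5, 129.5, 246.6, 218.7])]
top lever_grip [(0.85, [133.2, 142.6, 186.8, 192.1])]
top wick_spool [(0.84, [353.9, 171.9, 380.2, 190.4])]
top silicone_mould [(0.98, [135.1, 207.3, 162.9, 229.6])]
top cup_amber [(0.54, [178.4, 233.3, 201.5, 256.1])]
top masking_tape [(0.76, [343.1, 127.2, 379.9, 160.2])]
top jaw_left []
top press_ram [(0.57, [135.5, 206.1, 164.6, 229.8]), (0.54, [209.2, 159.3, 215.0, 166.8])]
```

View pics/scene0.png

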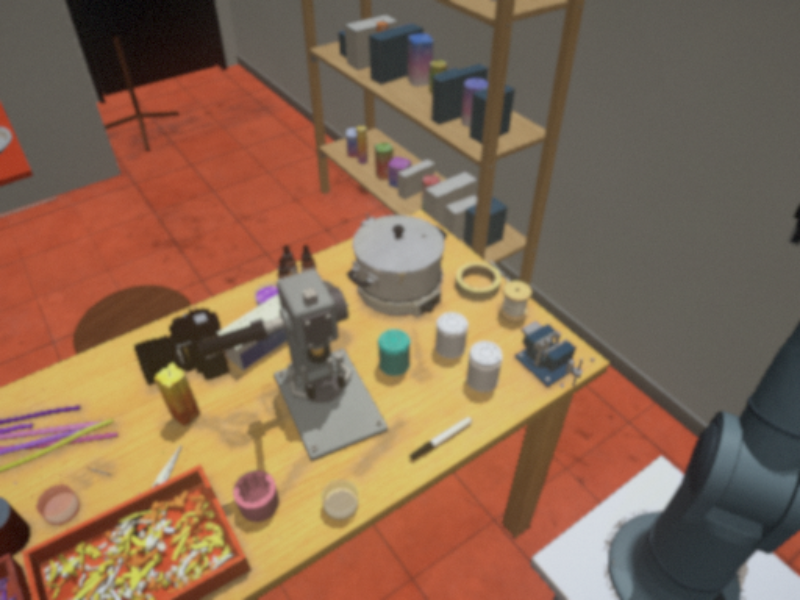

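View pics/top0.png

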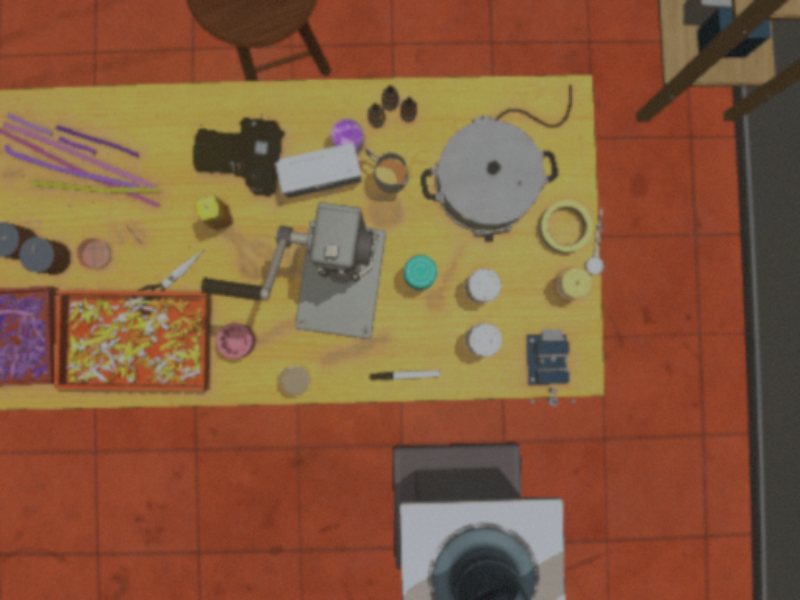

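View pics/wrist0.png

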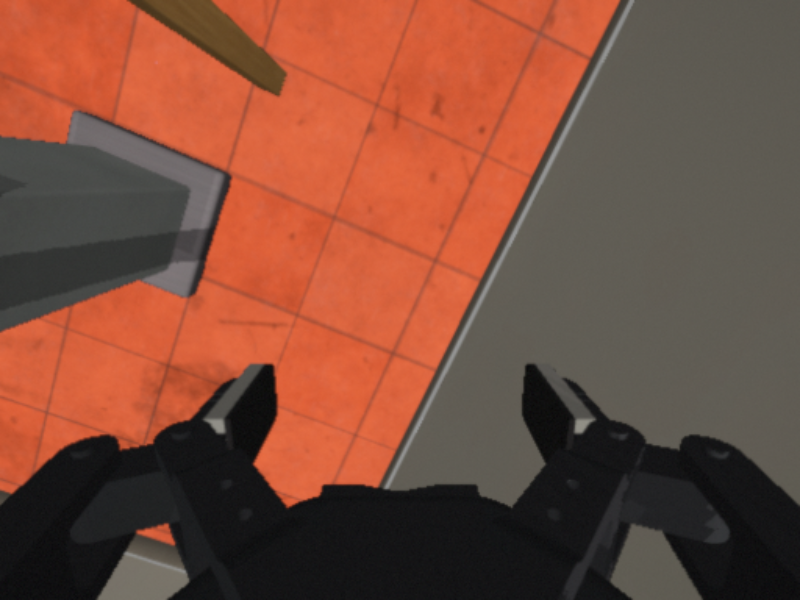

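```bash
cat > h.py <<'E'
import numpy as np, cv2
from workcell import telemetry, vision, spotter, job
from scipy.spatial.transform import Rotation as R
def cloud(d):
    z=d["z_map"].astype(float); H,W=z.shape
    u,v=np.meshgrid(np.arange(W),np.arange(H))
    K=np.array(d["K"]); 
    pts=np.stack([u,v],-1).reshape(-1,1,2).astype(float)
    n=cv2.undistortPoints(pts,K,np.array([d["k1"],0,0,0,0.])).reshape(H,W,2)
    c=np.concatenate([n*z[...,None],z[...,None]],-1)
    Rm=cv2.Rodrigues(np.array(d["rvec"]))[0]
    w=(c-np.array(d["tvec"]).reshape(3))@Rm
    w[z==0]=np.nan
    return w
def proj(d,P):
    p,_=cv2.projectPoints(np.array(P,float).reshape(-1,1,3),np.array(d["rvec"],float),np.array(d["tvec"],float),np.array(d["K"]),np.array([d["k1"],0,0,0,0.]))
    return p.reshape(-1,2)
E
python3 - <<'E'
from h import *
ds={}
for n in ["scene","top"]:
    d=vision.get_image(n); w=cloud(d)
    np.savez(f"{n}.npz",w=w,im=d["image"]); ds[n]=(d,w)
d,w=ds["top"]
for nm,(r) in {"A":[299,171,322,194],"B":[297,205,323,230],"turq":[256,165,278,187],"spool":[354,172,380,190]}.items():
    p=w[r[1]:r[3],r[0]:r[2]].reshape(-1,3); p=p[~np.isnan(p[:,0])]
    zt=np.percentile(p[:,2],85); t=p[p[:,2]>55]
    print(nm,np.percentile(p[:,2],[5,25,50,75,90,97]).round(1),t.mean(0).round(1),len(t), (t.max(0)-t.min(0)).round(0))
im=d["image"]
cv2.imwrite("pics/topz.png",cv2.resize(im[120:240,120:270,::-1],(750,600),interpolation=cv2.INTER_CUBIC))
im=ds["scene"][0]["image"]
cv2.imwrite("pics/scenez.png",cv2.resize(im[165:290,130:350,::-1],(800,455),interpolation=cv2.INTER_CUBIC))
cv2.imwrite("pics/tins.png",cv2.resize(im[190:260,235:325,::-1],(770,600),interpolation=cv2.INTER_CUBIC))
# wrist geometry
d=vision.get_image("wrist"); w=cloud(d); s=telemetry.sense()
q=s["tool_rot"]; Rt=R.from_quat([q[1],q[2],q[3],q[0]]).as_matrix()
t=(w-s["tcp_pos"])@Rt
m=(d["z_map"]>0)&(d["z_map"]<230)
p=t[m]; print(len(p))
for z0 in range(-140,10,10):
    a=p[(p[:,2]>=z0)&(p[:,2]<z0+10)]
    if len(a): print(z0,len(a),a.min(0).round(0),a.max(0).round(0))
E
```

```text
A [-2.5  5.  70.7 74.2 76.6 78.8] [569.9  -6.5  73. ] 359 [59. 62. 27.]
B [-3.3  1.9 71.9 80.7 83.3 85.6] [467.   -4.   79.2] 362 [62. 60. 29.]
turq [-2.   5.9 71.2 74.5 76.8 78.4] [596.7 114.1  73.2] 331 [56. 56. 28.]
spool [-0.6 10.  65.7 68.9 71.  73.6] [ 570.8 -182.9   67.9] 311 [52. 62. 17.]
45372
-110 2631 [ -23.  -21. -104.] [  22.  -15. -100.]
-100 9237 [ -64.  -21. -100.] [ 62.  -3. -90.]
-90 11793 [-73. -18. -90.] [ 71.  10. -80.]
-80 8424 [-75. -18. -80.] [ 73.  13. -70.]
-70 8232 [-75. -16. -70.] [ 74.  13. -60.]
-60 1405 [-73. -14. -60.] [ 71.  -2. -50.]
-50 1140 [-58. -12. -50.] [ 56.   9. -40.]
-40 1203 [-57. -11. -40.] [ 56.  12. -30.]
-30 947 [-57. -11. -30.] [ 56.  12. -20.]
-20 360 [-55. -11. -20.] [ 54.  11. -12.]
```

View pics/scenez.png

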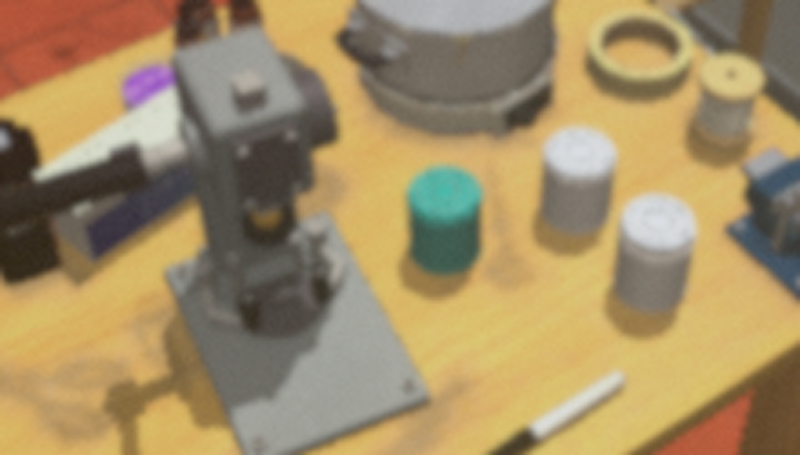

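View pics/topz.png

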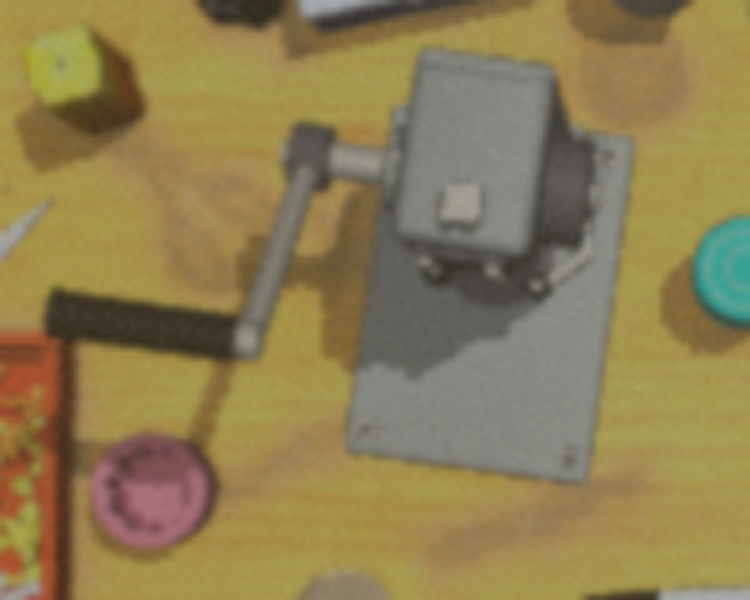

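View pics/tins.png

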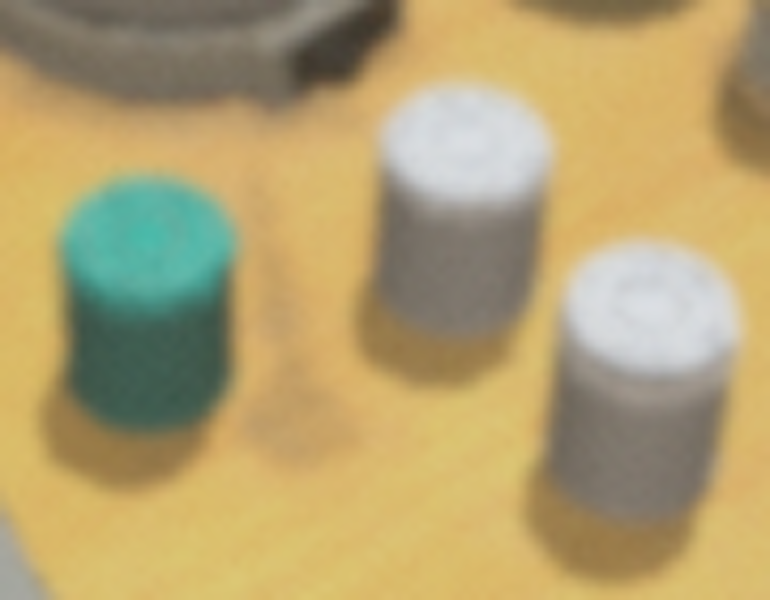

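```bash
python3 - <<'E'
import numpy as np,cv2
f=np.load("top.npz"); w=f["w"]; 
# head top points
p=w[120:225,130:250].reshape(-1,3); p=p[~np.isnan(p[:,0])]
def rect(q,n):
    r=cv2.minAreaRect(q[:,:2].astype(np.float32)); print(n,len(q),r,"med",np.median(q,0).round(1))
hd=p[(p[:,2]>225)&(p[:,2]<255)]
print(np.histogram(p[:,2],bins=range(-20,340,20)))
rect(hd,"head")
pl=p[(p[:,2]>5)&(p[:,2]<20)]
for z in (290,): 
    g=p[(p[:,2]>290)]; rect(g,"high")
f2=np.load("scene.npz")
for n,ww in (("top",w),("scene",f2["w"])):
    im=(np.load(n+".npz")["im"]).astype(int)
    sat=im.max(-1)-im.min(-1)
    m=(ww[...,2]>6)&(ww[...,2]<20)&(sat<25)&(ww[...,0]>400)&(ww[...,0]<800)&(ww[...,1]>100)&(ww[...,1]<400)
    q=ww[m]; rect(q,n+" plate")
    m2=(ww[...,2]>285)&(ww[...,2]<330)&(ww[...,0]>400)&(ww[...,0]<800)&(ww[...,1]>100)&(ww[...,1]<500)
    rect(ww[m2],n+" grip")
    m2=(ww[...,2]>230)&(ww[...,2]<258)&(ww[...,0]>400)&(ww[...,0]<800)&(ww[...,1]>100)&(ww[...,1]<500)
    rect(ww[m2],n+" head")
E
```

```text
(array([2930, 6346,  310,  326,  119,   33,  125,   50,    4,   30,   50,
        355,  358,  959,   92,   48,  402]), array([-20,   0,  20,  40,  60,  80, 100, 120, 140, 160, 180, 200, 220,
       240, 260, 280, 300, 320]))
head 1211 ((646.1052856445312, 278.4832763671875), (159.34666442871094, 113.97764587402344), 83.63961029052734) med [643.1 257.6 243.4]
high 427 ((558.1543579101562, 409.50836181640625), (103.6930160522461, 31.91387367248535), 86.13783264160156) med [555.8 408.6 310.8]
top plate 2100 ((593.258544921875, 240.5773162841797), (426.0249328613281, 252.70457458496094), 10.179668426513672) med [552.4 266.2  12.6]
top grip 449 ((558.5568237304688, 410.2698974609375), (107.61235809326172, 33.98633575439453), 87.77033996582031) med [556.5 407.8 310.6]
top head 1147 ((644.54931640625, 283.41864013671875), (158.1150360107422, 115.53681182861328), 88.36156463623047) med [645.2 258.5 243.8]
scene plate 2449 ((599.9801025390625, 231.65553283691406), (417.09375, 256.37249755859375), 4.24368143081665) med [561.1 275.8  11.8]
scene grip 515 ((552.3436889648438, 409.73748779296875), (106.9363784790039, 21.471172332763672), 80.22383117675781) med [549.4 413.3 308.4]
scene head 777 ((642.4451293945312, 255.864013671875), (73.69752502441406, 108.25308990478516), 80.6088638305664) med [631.5 261.4 243.1]
```

```bash
python3 - <<'E'
from h import *
d=vision.get_image("top")
K=np.array(d["K"]);Rm=cv2.Rodrigues(np.array(d["rvec"]))[0];t=np.array(d["tvec"]).reshape(3)
def onz(u,v,z):
    n=cv2.undistortPoints(np.array([[[120+(u+.5)/5-.5,120+(v+.5)/5-.5]]],float),K,np.array([d["k1"],0,0,0,0.])).ravel()
    C=-Rm.T@t; r=Rm.T@np.array([n[0],n[1],1]); return (C+r*(z-C[2])/r[2])
fl=onz(347,452,12);fr=onz(588,483,12);br=onz(635,138,12)
print("plate",fl,fr,br)
e=fl-fr; print("width",np.linalg.norm(e),"yaw from front",np.degrees(np.arctan2(e[1],e[0]))-90, "side",np.linalg.norm(br-fr),np.degrees(np.arctan2(*(br-fr)[1::-1])))
for n,u,v in (("hfl",397,232),("hfr",530,258),("hbr",553,68),("hbl",420,48)): print(n,onz(u,v,244))
print("grip ends top", onz(50,313,301),onz(235,338,301))
yaw=np.radians(np.degrees(np.arctan2(e[1],e[0]))-90)
print("ram head square", onz(462,205,250))
# least squares fit with corners from plate + grip
from scipy.optimize import least_squares
obs=[((-135,75),fl),((-135,-75),fr),((80,-75),br)]
def f(p):
    c,s=np.cos(p[2]),np.sin(p[2]); 
    return np.concatenate([np.array([p[0]+c*a-s*b,p[1]+s*a+c*b])-o[:2] for (a,b),o in obs])
r=least_squares(f,[620,250,0]); print(r.x,np.degrees(r.x[2]),r.fun.round(1))
E
```

```text
plate [497.72475922 355.94198786  12.        ] [475.42620203 209.96104955  12.        ] [685.56575409 176.62541178  12.        ]
width 147.67416836269413 yaw from front -8.684787384725325 side 212.7672345163627 -9.014044028284992
hfl [606.65491942 297.80563872 244.        ]
hfr [591.55374543 229.34919013 244.        ]
hbr [690.27221132 215.44334471 244.        ]
hbl [702.34696814 284.27318638 244.        ]
grip ends top [564.6242245  463.91989064 301.        ] [550.0701794 372.4429283 301.       ]
ram head square [619.19080432 263.45331714 250.        ]
[ 6.19327689e+02  2.62483243e+02 -1.54234090e-01] -8.836962409414934 [-0.3  1.4 -1.  -0.8  1.3 -0.5]
```

>>> servo_tool --moves '[{"fingers": 1,"xyz": [-1,-0.9,0],"spin": 0},{"fingers": 1,"xyz": [-1,-0.9,0],"spin": 0},{"fingers": 1,"xyz": [-1,-0.9,0],"spin": 0},{"fingers": 1,"xyz": [-1,-0.9,0],"spin": 0},{"fingers": 1,"xyz": [-1,-0.9,0],"spin": 0},{"fingers": 1,"xyz": [-1,-0.9,0],"spin": 0},{"fingers": 1,"xyz": [-1,-0.9,0],"spin": 0},{"fingers": 1,"xyz": [-1,-0.9,0],"spin": 0}]'

```text
time_s: 2.15
tcp_pos: [325.0, -391.8, 231.1]
tool_rot: [0.002, 0.832, -0.554, 0.001]
force: [-0.5, 0.0, 0.7]
gripper_width: 1.006
```

>>> servo_tool --moves '[{"fingers": 1,"xyz": [-1,-0.93,0],"spin": 0},{"fingers": 1,"xyz": [-1,-0.93,0],"spin": 0},{"fingers": 1,"xyz": [-1,-0.93,0],"spin": 0},{"fingers": 1,"xyz": [-1,-0.93,0],"spin": 0},{"fingers": 1,"xyz": [-1,-0.93,0],"spin": 0},{"fingers": 1,"xyz": [-1,-0.93,0],"spin": 0},{"fingers": 1,"xyz": [-1,-0.93,0],"spin": 0},{"fingers": 1,"xyz": [-1,-0.93,0],"spin": 0}]'

```text
time_s: 2.95
tcp_pos: [403.5, -178.7, 232.1]
tool_rot: [0.003, 0.832, -0.555, 0.004]
force: [-0.0, -0.9, 0.8]
gripper_width: 1.001
```

>>> servo_tool --moves '[{"fingers": 1,"xyz": [-1,-0.93,0],"spin": 0},{"fingers": 1,"xyz": [-1,-0.93,0],"spin": 0},{"fingers": 1,"xyz": [-1,-0.93,0],"spin": 0},{"fingers": 1,"xyz": [-1,-0.93,0],"spin": 0},{"fingers": 1,"xyz": [-1,-0.93,0],"spin": 0},{"fingers": 1,"xyz": [-0.5,-0.5,0],"spin": -1},{"fingers": 1,"xyz": [0,0,0],"spin": -1},{"fingers": 1,"xyz": [0,0,0],"spin": -1}]'

```text
time_s: 3.75
tcp_pos: [460.1, -25.8, 233.6]
tool_rot: [0.002, 0.91, -0.415, 0.007]
force: [0.9, 0.1, 0.6]
gripper_width: 1.001
```

>>> servo_tool --moves '[{"fingers": 1,"xyz": [0,0,0],"spin": -1},{"fingers": 1,"xyz": [0,0,0],"spin": -1},{"fingers": 1,"xyz": [0,0,0],"spin": -1},{"fingers": 1,"xyz": [0,0,0],"spin": -1},{"fingers": 1,"xyz": [0,0,0],"spin": -1},{"fingers": 1,"xyz": [0,0,0],"spin": -1},{"fingers": 1,"xyz": [0,0,0],"spin": -1},{"fingers": 1,"xyz": [0,0,0],"spin": -1}]'

```text
time_s: 4.55
tcp_pos: [460.8, -25.0, 235.4]
tool_rot: [0.005, 1.0, -0.01, 0.007]
force: [-0.2, -0.2, 0.4]
gripper_width: 1.002
```

>>> servo_tool --moves '[{"fingers": 1,"xyz": [0,0,0],"spin": -1},{"fingers": 1,"xyz": [0,0,0],"spin": -1},{"fingers": 1,"xyz": [0,0,0],"spin": -1},{"fingers": 1,"xyz": [0,0,0],"spin": -1},{"fingers": 1,"xyz": [0,0,0],"spin": -1},{"fingers": 1,"xyz": [0,0,0],"spin": -1},{"fingers": 1,"xyz": [0,0,0],"spin": -1},{"fingers": 1,"xyz": [0,0,0],"spin": -1}]'

```text
time_s: 5.35
tcp_pos: [461.2, -25.4, 237.1]
tool_rot: [0.009, 0.918, 0.396, 0.006]
force: [-1.1, -0.2, 0.5]
gripper_width: 1.001
```

>>> servo_tool --moves '[{"fingers": 1,"xyz": [0,0,0],"spin": -1},{"fingers": 1,"xyz": [0,0,0],"spin": -1},{"fingers": 1,"xyz": [0,0,0],"spin": -1},{"fingers": 1,"xyz": [0,0,0],"spin": -1},{"fingers": 1,"xyz": [0,0,0],"spin": -1},{"fingers": 1,"xyz": [0,0,0],"spin": -1}]'

```text
time_s: 5.95
tcp_pos: [461.4, -25.8, 238.4]
tool_rot: [0.012, 0.752, 0.659, 0.003]
force: [0.7, 1.1, -0.4]
gripper_width: 1.004
```

```bash
cat >> h.py <<'E'
def pose():
    s=telemetry.sense(); q=s["tool_rot"]; return s,R.from_quat([q[1],q[2],q[3],q[0]]).as_matrix()
def totool(P):
    s,M=pose(); return ((np.array(P)-s["tcp_pos"])@M/20).round(2)
def stat():
    s,M=pose(); print("t",round(s["time_s"],2),"tcp",s["tcp_pos"].round(1),"F",s["force"].round(1),"w",round(s["gripper_width"],3),"xang",np.degrees(np.arctan2(M[1,0],M[0,0])).round(1),"zaxis",M[:,2].round(3),"q",s["qpos"].round(2))
E
python3 - <<'E'
from h import *
stat()
d=vision.get_image("wrist"); w=cloud(d)
cv2.imwrite("pics/w1.png",cv2.resize(d["image"][:,:,::-1],(800,600)))
m=(w[...,2]>60)&(w[...,2]<95)&(abs(w[...,0]-467)<50)&(abs(w[...,1]+4)<50)
p=w[m]; print(len(p)); top=p[p[:,2]>np.percentile(p[:,2],70)-6]
c,r=cv2.minEnclosingCircle(top[:,:2].astype(np.float32)); print(c,r,np.median(top,0),(np.percentile(top,1,axis=0)+np.percentile(top,99,axis=0))/2)
stat()
E
```

```text
t 5.95 tcp [461.4 -25.8 238.4] F [ 0.7  1.1 -0.4] w 1.004 xang 82.4 zaxis [ 0.021 -0.014 -1.   ] q [ 0.48  0.03 -0.53  2.02  0.03  1.08  1.38]
2149
(465.9351501464844, -6.6779561042785645) 29.404455184936523 [465.03603783  -6.61132331  80.61582962] [465.71801352  -6.74070447  80.65481427]
t 6.0 tcp [461.5 -25.8 238.4] F [-0.3 -0.1  0.1] w 1.003 xang 82.6 zaxis [ 0.021 -0.014 -1.   ] q [ 0.48  0.03 -0.53  2.02  0.03  1.08  1.38]
```

View pics/w1.png

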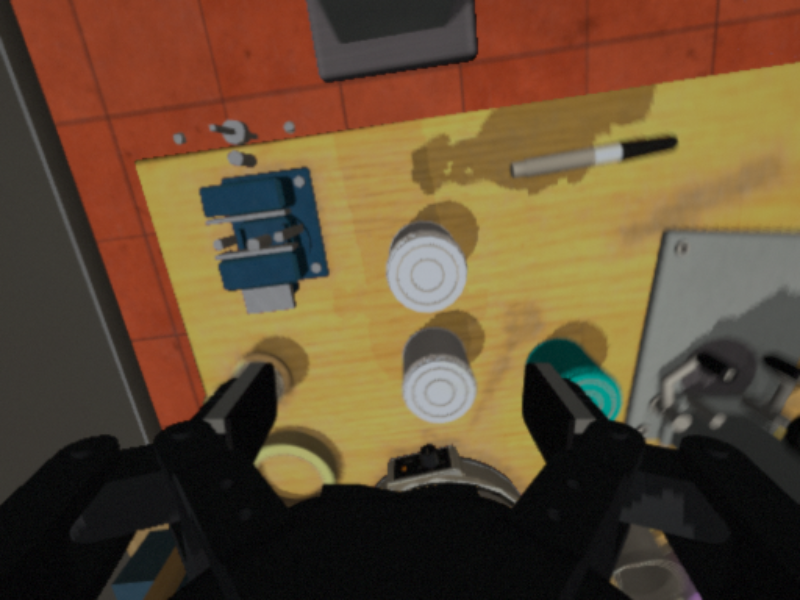

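```bash
python3 - <<'E'
from h import *
print(totool([466,-6.7,100]),totool([466,-6.7,24]))
E
```

```text
[ 1.05 -0.05  6.91] [ 1.09 -0.14 10.71]
```

>>> servo_tool --moves '[{"fingers": 1,"xyz": [0.5,-0.05,0.5],"spin": 0},{"fingers": 1,"xyz": [0.55,0,0.9],"spin": 0},{"fingers": 1,"xyz": [0,0,1],"spin": 0},{"fingers": 1,"xyz": [0,0,1],"spin": 0},{"fingers": 1,"xyz": [0,0,1],"spin": 0},{"fingers": 1,"xyz": [0,0,1],"spin": 0},{"fingers": 1,"xyz": [0,0,1],"spin": 0}]'

```text
time_s: 6.7
tcp_pos: [469.4, -0.3, 106.8]
tool_rot: [0.015, 0.755, 0.655, 0.008]
force: [0.3, -1.3, 0.1]
gripper_width: 1.003
```

```bash
python3 - <<'E'
from h import *
stat(); print(totool([466,-6.7,24]))
d=vision.get_image("wrist"); w=cloud(d)
cv2.imwrite("pics/w2.png",cv2.resize(d["image"][:,:,::-1],(800,600)))
m=(w[...,2]>60)&(w[...,2]<95)&(abs(w[...,0]-467)<45)&(abs(w[...,1]+4)<34)
p=w[m]; print(len(p)); 
if len(p):
    top=p[p[:,2]>np.percentile(p[:,2],70)-6]
    c,r=cv2.minEnclosingCircle(top[:,:2].astype(np.float32)); print(c,r,np.median(top,0))
E
```

```text
t 6.7 tcp [ 4.694e+02 -3.000e-01  1.068e+02] F [ 0.3 -1.3  0.1] w 1.003 xang 81.9 zaxis [ 0.031 -0.012 -0.999] q [ 0.4   0.24 -0.54  2.13  0.19  0.79  1.17]
[-0.31 -0.25  4.14]
6027
(465.789794921875, -6.974446773529053) 29.40570831298828 [464.16043321  -6.47414775  80.56862788]
```

View pics/w2.png

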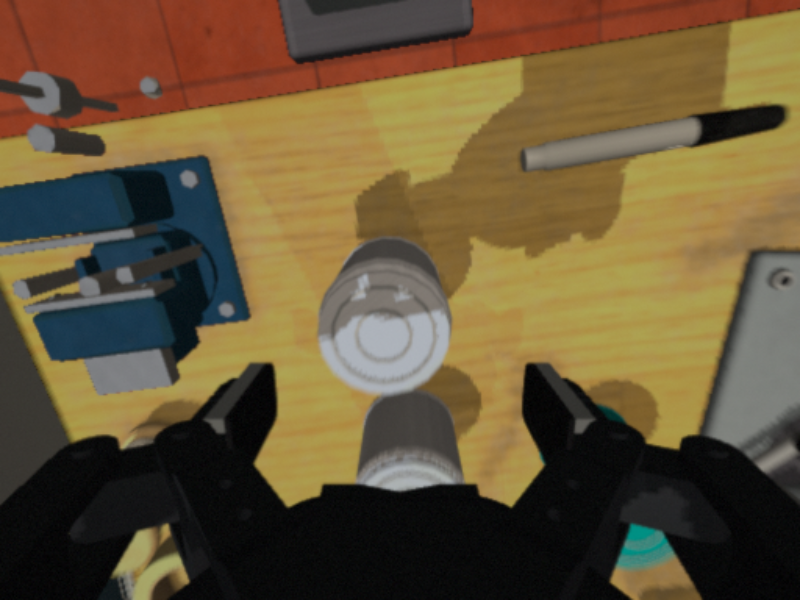

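>>> servo_tool --moves '[{"fingers": 1,"xyz": [-0.31,-0.25,0.5],"spin": 0},{"fingers": 1,"xyz": [0,0,1],"spin": 0},{"fingers": 1,"xyz": [0,0,1],"spin": 0},{"fingers": 1,"xyz": [0,0,1],"spin": 0},{"fingers": 1,"xyz": [0,0,0.5],"spin": 0}]'

```text
time_s: 7.25
tcp_pos: [462.4, -6.1, 21.4]
tool_rot: [0.013, 0.757, 0.653, 0.007]
force: [-0.3, 0.0, -0.4]
gripper_width: 1.003
```

```bash
python3 - <<'E'
from h import *
stat(); print(totool([466,-6.9,24]))
E
```

```text
t 7.25 tcp [462.4  -6.1  21.4] F [-0.3  0.  -0.4] w 1.003 xang 81.6 zaxis [ 0.027 -0.011 -1.   ] q [ 0.34  0.39 -0.47  2.18  0.33  0.61  1.06]
[-0.01  0.19 -0.13]
```

>>> servo_tool --moves '[{"fingers": 1,"xyz": [0,0.19,-0.1],"spin": 0},{"fingers": 0.5,"xyz": [0,0,0],"spin": 0},{"fingers": 0.5,"xyz": [0,0,0],"spin": 0},{"fingers": 0.5,"xyz": [0,0,0],"spin": 0},{"fingers": 0.5,"xyz": [0,0,0],"spin": 0},{"fingers": 0.5,"xyz": [0,0,0],"spin": 0}]'

```text
time_s: 7.85
tcp_pos: [466.3, -7.1, 25.2]
tool_rot: [0.013, 0.757, 0.653, 0.007]
force: [-0.5, 0.7, -3.4]
gripper_width: 0.712
```

```bash
python3 - <<'E'
from h import *
stat()
E
```

```text
t 7.85 tcp [466.3  -7.1  25.2] F [-0.5  0.7 -3.4] w 0.712 xang 81.5 zaxis [ 0.028 -0.012 -1.   ] q [ 0.35  0.38 -0.47  2.17  0.32  0.63  1.07]
```

>>> servo_tool --moves '[{"fingers": 0.5,"xyz": [0,0,-0.5],"spin": 0},{"fingers": 0.5,"xyz": [0,0,-1],"spin": 0},{"fingers": 0.5,"xyz": [0,0,-1],"spin": 0},{"fingers": 0.5,"xyz": [0,0,-1],"spin": 0},{"fingers": 0.5,"xyz": [0,0,-1],"spin": 0},{"fingers": 0.5,"xyz": [0.5,0,-1],"spin": 0},{"fingers": 0.5,"xyz": [1,0,-1],"spin": 0},{"fingers": 0.5,"xyz": [1,0,-0.5],"spin": 0}]'

```text
time_s: 8.65
tcp_pos: [464.4, 41.8, 170.4]
tool_rot: [0.011, 0.759, 0.651, 0.003]
force: [0.2, -0.3, -3.0]
gripper_width: 0.712
```

>>> servo_tool --moves '[{"fingers": 0.5,"xyz": [1,0,0],"spin": 0},{"fingers": 0.5,"xyz": [1,0,0],"spin": 0},{"fingers": 0.5,"xyz": [1,0,0],"spin": 0},{"fingers": 0.5,"xyz": [1,0,0],"spin": 0},{"fingers": 0.5,"xyz": [1,0,0],"spin": 0},{"fingers": 0.5,"xyz": [1,0,0],"spin": 0},{"fingers": 0.5,"xyz": [1,0,0],"spin": 0}]'

```text
time_s: 9.35
tcp_pos: [484.6, 184.9, 174.4]
tool_rot: [0.014, 0.759, 0.651, 0.004]
force: [1.3, 0.2, -3.0]
gripper_width: 0.716
```

```bash
python3 - <<'E'
from h import *
stat(); print(totool([525.4,277.1,150]))
d=vision.get_image("wrist"); w=cloud(d); np.savez("w3.npz",w=w,im=d["image"])
cv2.imwrite("pics/w3.png",cv2.resize(d["image"][:,:,::-1],(800,600)))
for k in ("rvec","tvec"): print(d[k])
E
```

```text
t 9.35 tcp [484.6 184.9 174.4] F [ 1.3  0.2 -3. ] w 0.716 xang 81.2 zaxis [ 0.024 -0.017 -1.   ] q [ 0.15  0.26 -0.68  1.95  0.22  0.99  0.78]
[4.88 1.28 1.19]
[-2.19521131 -1.88483842 -0.26940885]
[-254.99909318 -454.9144795   192.83471502]
```

View pics/w3.png

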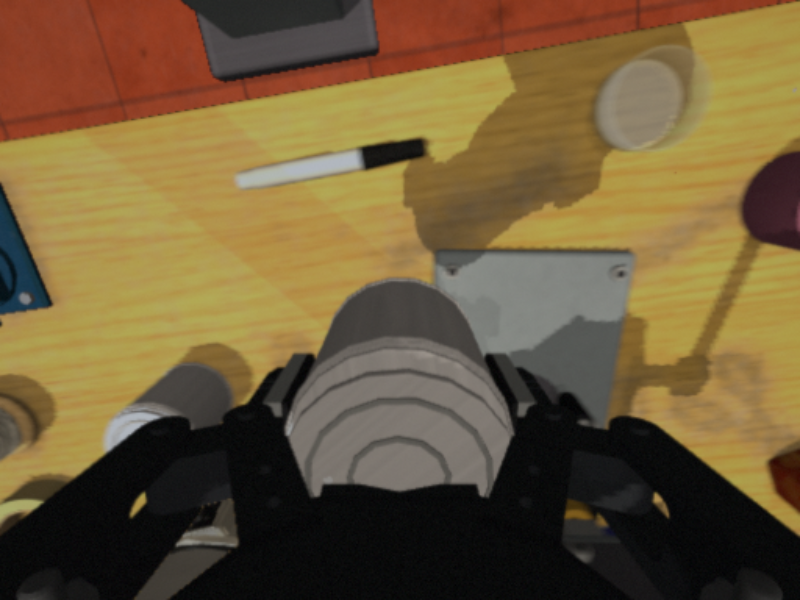

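```bash
cat >> h.py <<'E'
def ray2z(d,u,v,z,sc=0.64):
    K=np.array(d["K"]);Rm=cv2.Rodrigues(np.array(d["rvec"],float))[0];t=np.array(d["tvec"],float).reshape(3)
    n=cv2.undistortPoints(np.array([[[(u+.5)*sc-.5,(v+.5)*sc-.5]]],float),K,np.array([d["k1"],0,0,0,0.])).ravel()
    C=-Rm.T@t; r=Rm.T@np.array([n[0],n[1],1]); return (C+r*(z-C[2])/r[2])
E
python3 - <<'E'
from h import *
d=dict(K=[[264.36353372382075,0,255.32421432844495],[0,264.36353372382075,190.0851120898903],[0,0,1]],k1=0.00995,rvec=[-2.19521131,-1.88483842,-0.26940885],tvec=[-254.99909318,-454.9144795,192.83471502])
fr=ray2z(d,436,250,12);fl=ray2z(d,633,251,12); e=fl-fr
print(fl,fr,np.linalg.norm(e),np.degrees(np.arctan2(e[1],e[0]))-90)
y=np.arctan2(e[1],e[0])-np.pi/2
for yy in (y,np.radians(-8.9)):
    m=(fl+fr)/2; print(m[:2]+135*np.array([np.cos(yy),np.sin(yy)]))
# depth-based edges check: side right edge
w=np.load("w3.npz")["w"]; print(w[int(262*.64),int(530*.64)])
sd=[ray2z(d,632,262,12),ray2z(d,604,425,12)]; e=sd[1]-sd[0]; print(sd,np.degrees(np.arctan2(e[1],e[0])))
E
```

```text
[495.35239182 355.130383    12.        ] [472.73476235 212.48186203  12.        ] 144.43045972846832 -9.009530296012159
[617.37798845 262.66529126]
[617.41815897 262.92022036]
[491.71844627 280.46000103  11.76084746]
[array([503.58584437, 354.50019367,  12.        ]), array([641.40864236, 332.71507105,  12.        ])] -8.982210161426876
```

>>> servo_tool --moves '[{"fingers": 0.5,"xyz": [1,0.3,0],"spin": 0},{"fingers": 0.5,"xyz": [1,0.3,0],"spin": 0},{"fingers": 0.5,"xyz": [1,0.3,0.2],"spin": 0},{"fingers": 0.5,"xyz": [1,0.3,0.5],"spin": 0},{"fingers": 0.5,"xyz": [0.8,0.1,0.5],"spin": 0},{"fingers": 0.5,"xyz": [0,0,0.7],"spin": 0},{"fingers": 0.5,"xyz": [0,0,0.5],"spin": 0},{"fingers": 0.5,"xyz": [0,0,0.3],"spin": 0}]'

```text
time_s: 10.2
tcp_pos: [524.1, 282.0, 120.7]
tool_rot: [0.013, 0.757, 0.653, 0.004]
force: [-0.6, -0.4, -3.7]
gripper_width: 0.713
```

```bash
python3 - <<'E'
from h import *
stat(); print(totool([524.1,277.5,38.5]))
E
```

```text
t 10.2 tcp [524.1 282.  120.7] F [-0.6 -0.4 -3.7] w 0.713 xang 81.6 zaxis [ 0.024 -0.014 -1.   ] q [-0.06  0.48 -0.64  1.81  0.37  0.96  0.56]
[-0.18 -0.08  4.11]
```

>>> servo_tool --moves '[{"fingers": 0.5,"xyz": [-0.2,-0.05,0.8],"spin": 0},{"fingers": 0.5,"xyz": [0,0,0.9],"spin": 0},{"fingers": 0.5,"xyz": [0,0,0.9],"spin": 0},{"fingers": 0.5,"xyz": [0,0,0.7],"spin": 0},{"fingers": 0.5,"xyz": [0,0,0.2],"spin": 0}]'

```text
time_s: 10.7
tcp_pos: [524.1, 269.5, 46.4]
tool_rot: [0.015, 0.759, 0.651, 0.002]
force: [-0.4, 0.2, -3.3]
gripper_width: 0.71
```

```bash
python3 - <<'E'
from h import *
stat(); print(totool([524.1,277.5,37.5]))
d=vision.get_image("wrist"); cv2.imwrite("pics/w4.png",cv2.resize(d["image"][:,:,::-1],(800,600)))
E
```

```text
t 10.7 tcp [524.1 269.5  46.4] F [-0.4  0.2 -3.3] w 0.71 xang 81.2 zaxis [ 0.023 -0.02  -1.   ] q [-0.09  0.57 -0.59  1.86  0.45  0.84  0.51]
[ 0.4  -0.07  0.43]
```

View pics/w4.png

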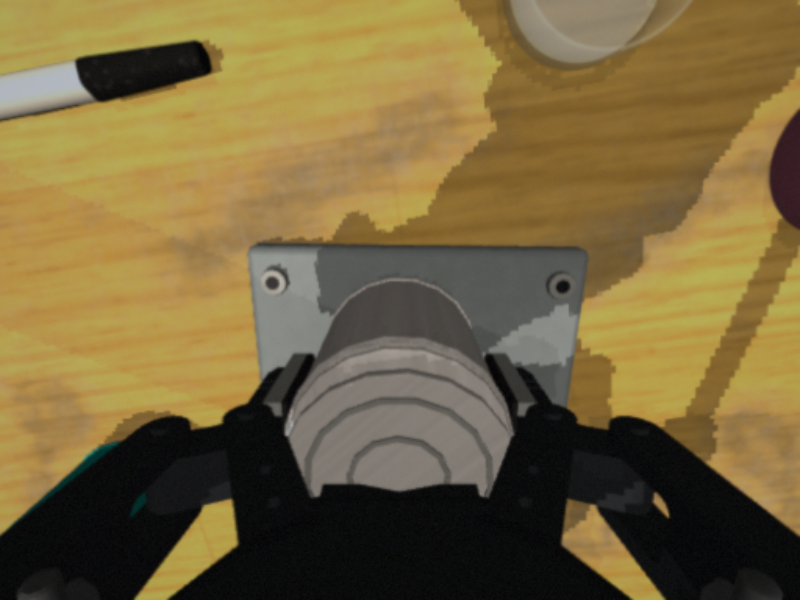

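>>> servo_tool --moves '[{"fingers": 0.5,"xyz": [0.4,-0.05,0],"spin": 0},{"fingers": 0.5,"xyz": [0,0,0.15],"spin": 0},{"fingers": 0.5,"xyz": [0,0,0.1],"spin": 0},{"fingers": 0.5,"xyz": [0,0,0.05],"spin": 0},{"fingers": 0.5,"xyz": [0,0,0],"spin": 0}]'

```text
time_s: 11.25
tcp_pos: [526.3, 280.5, 42.2]
tool_rot: [0.015, 0.759, 0.651, 0.005]
force: [-0.1, -0.6, -3.1]
gripper_width: 0.711
```

```bash
python3 - <<'E'
from h import *
stat(); print(totool([524.1,277.5,37.5]))
d=vision.get_image("wrist"); cv2.imwrite("pics/w5.png",cv2.resize(d["image"][:,:,::-1],(800,600)))
fr=ray2z(d,250,246,12)
E
```

```text
t 11.25 tcp [526.3 280.5  42.2] F [-0.1 -0.6 -3.1] w 0.711 xang 81.3 zaxis [ 0.027 -0.017 -0.999] q [-0.1   0.58 -0.58  1.84  0.46  0.84  0.49]
[-0.16 -0.09  0.23]
```

View pics/w5.png

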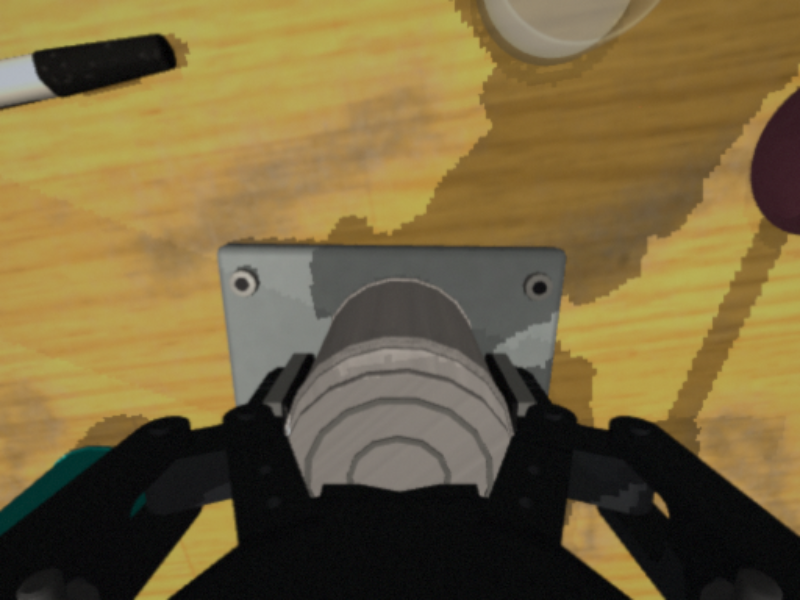

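>>> servo_tool --moves '[{"fingers": 0.5,"xyz": [-0.16,-0.05,0.1],"spin": 0},{"fingers": 0.5,"xyz": [0,0,0.1],"spin": 0},{"fingers": 0.5,"xyz": [0,0,0.1],"spin": 0},{"fingers": 0.5,"xyz": [0,0,0.05],"spin": 0}]'

```text
time_s: 11.7
tcp_pos: [525.7, 277.1, 36.2]
tool_rot: [0.016, 0.759, 0.651, 0.005]
force: [-2.4, -1.6, 5.6]
gripper_width: 0.714
```

```bash
python3 - <<'E'
from h import *
stat(); print(totool([524.1,277.5,37.5]))
E
```

```text
t 11.7 tcp [525.7 277.1  36.2] F [-2.4 -1.6  5.6] w 0.714 xang 81.2 zaxis [ 0.028 -0.017 -0.999] q [-0.1   0.59 -0.58  1.85  0.47  0.82  0.49]
[ 0.01 -0.08 -0.07]
```

>>> servo_tool --moves '[{"fingers": 1,"xyz": [0,0,0],"spin": 0},{"fingers": 1,"xyz": [0,0,0],"spin": 0},{"fingers": 1,"xyz": [0,0,0],"spin": 0},{"fingers": 1,"xyz": [0,0,-0.5],"spin": 0},{"fingers": 1,"xyz": [0,0,-1],"spin": 0},{"fingers": 1,"xyz": [0,0,-1],"spin": 0},{"fingers": 1,"xyz": [0,0,-1],"spin": 0},{"fingers": 1,"xyz": [0,0,-1],"spin": 0}]'

```text
time_s: 12.5
tcp_pos: [523.1, 279.3, 130.4]
tool_rot: [0.015, 0.759, 0.651, 0.005]
force: [0.3, 0.4, -0.5]
gripper_width: 1.001
```

```bash
python3 - <<'E'
from h import *
stat()
d=vision.get_image("top"); 
for n,r,z in (("cup",[178.4,233.3,201.5,256.1],34),("mould",[135.1,207.3,162.9,229.6],51)):
    print(n,ray2z(d,(r[0]+r[2])/2,(r[1]+r[3])/2,z,1.0).round(0))
print("edge",ray2z(d,400,405,0),ray2z(d,240,407,0),"marker",ray2z(d,370,376,5),ray2z(d,440,375,5))
d=vision.get_image("wrist"); w=cloud(d); np.savez("w6.npz",w=w,im=d["image"]); cv2.imwrite("pics/w6.png",cv2.resize(d["image"][:,:,::-1],(800,600)))
m=(w[...,2]>84)&(w[...,2]<104)&(abs(w[...,0]-524)<45)&(abs(w[...,1]-277)<34)
p=w[m]; c,r=cv2.minEnclosingCircle(p[:,:2].astype(np.float32)); print("lid",c,r,np.median(p[:,2]))
E
```

```text
t 12.5 tcp [523.1 279.3 130.4] F [ 0.3  0.4 -0.5] w 1.001 xang 81.3 zaxis [ 0.028 -0.017 -0.999] q [-0.05  0.46 -0.65  1.81  0.37  0.97  0.57]
cup [394. 352.  34.]
mould [475. 470.  51.]
edge [343.40614057 156.5178598    0.        ] [346.91976305 469.24047872   0.        ] marker [401.65464435 213.63062177   5.        ] [400.16091871  77.05830765   5.        ]
lid (526.2401733398438, 277.33740234375) 29.525245666503906 92.58188918041495
```

View pics/w6.png

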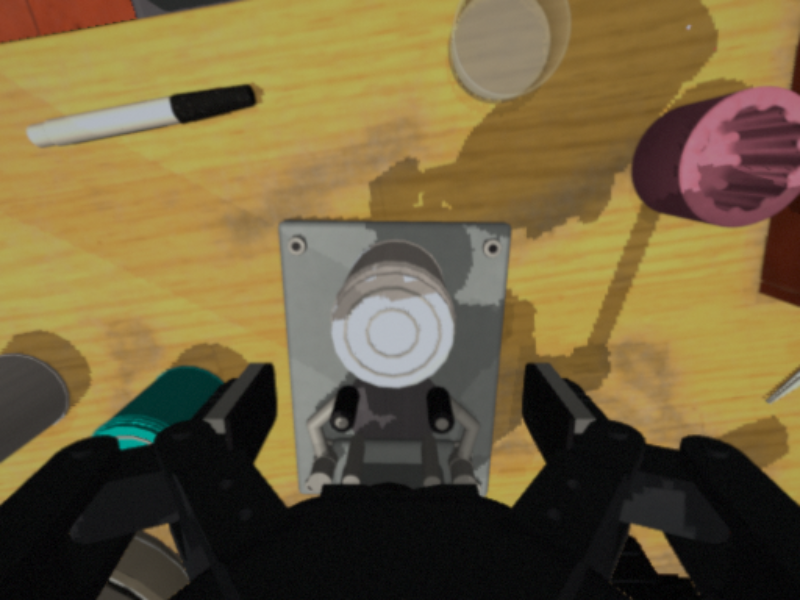

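```bash
python3 - <<'E'
from h import *
f=np.load("w6.npz"); w=f["w"]
d=vision.get_image("wrist"); 
Rm=cv2.Rodrigues(np.array(d["rvec"],float))[0]; C=-Rm.T@np.array(d["tvec"],float).reshape(3)
s,M=pose(); print("cam in tool",((C-s["tcp_pos"])@M).round(0))
o=np.array([618,262.7]); yaw=np.radians(-8.95); ex=np.array([np.cos(yaw),np.sin(yaw)]); ey=np.array([-ex[1],ex[0]])
def loc(p): return np.array([(p[:2]-o)@ex,(p[:2]-o)@ey]).round(1)
for n,u,v,z in (("rollL",440,424,60),("rollR",344,422,60),("fl",510,224,12),("fr",281,221,12),("sl",492,480,12),("sr",301,480,12),("boltL",492,248,12),("boltR",297,246,12)):
    p=ray2z(d,u,v,z); print(n,p.round(1),loc(p), "depth",w[int(v*.64),int(u*.64)].round(0))
print("tin",loc(np.array([526.2,277.3])))
E
python3 - <<'E'
import cv2,numpy as np
im=np.load("w6.npz")["im"]; cv2.imwrite("pics/w6z.png",cv2.resize(im[130:315,170:340,::-1],(551,600),interpolation=cv2.INTER_CUBIC))
E
```

```text
cam in tool [   1.  -69. -144.]
rollL [601.8 294.1  60. ] [-20.9  28.5] depth [602. 294.  61.]
rollR [592.  237.4  60. ] [-21.7 -29. ] depth [592. 237.  61.]
fl [497.1 355.2  12. ] [-133.8   72.6] depth [499. 358.  -0.]
fr [473.8 213.6  12. ] [-134.8  -71. ] depth [474. 209.  -0.]
sl [690.8 327.6  12. ] [61.9 75.4] depth [703. 328.  -0.]
sr [669.6 181.9  12. ] [ 63.5 -71.8] depth [670. 181.  12.]
boltL [510.6 342.8  12. ] [-118.5   62.4] depth [509. 341.  18.]
boltR [490.7 219.9  12. ] [-119.1  -62.1] depth [490. 221.  17.]
tin [-93.    0.1]
```

View pics/w6z.png

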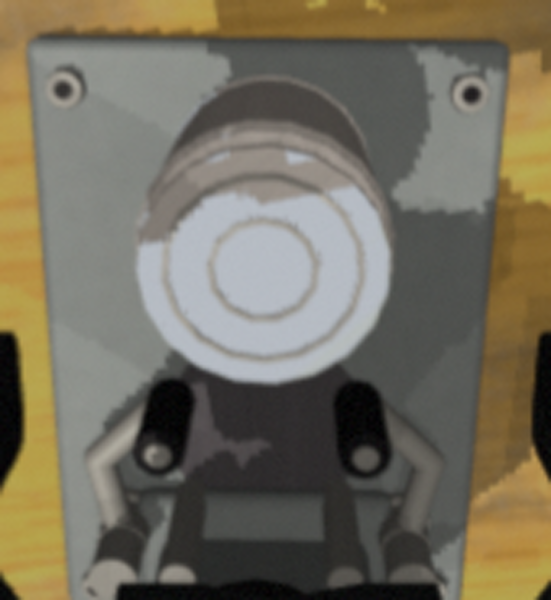

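>>> servo_tool --moves '[{"fingers": 0,"xyz": [0,0,-1],"spin": 0},{"fingers": 0,"xyz": [0,-0.5,-1],"spin": 0},{"fingers": 0,"xyz": [-1,0,-1],"spin": 0},{"fingers": 0,"xyz": [-1,0,-1],"spin": 0},{"fingers": 0,"xyz": [-1,0,-1],"spin": 0},{"fingers": 0,"xyz": [-1,0,-1],"spin": 0},{"fingers": 0,"xyz": [-1,0,-1],"spin": 0},{"fingers": 0,"xyz": [-1,0,-1],"spin": 0}]'

```text
time_s: 13.45
tcp_pos: [483.6, 161.5, 286.2]
tool_rot: [0.011, 0.756, 0.655, -0.003]
force: [0.8, -0.4, 0.4]
gripper_width: 0.001
```

>>> servo_tool --moves '[{"fingers": 0,"xyz": [-1,0,-1],"spin": 0},{"fingers": 0,"xyz": [-1,0,-1],"spin": 0},{"fingers": 0,"xyz": [-1,0,-1],"spin": 0},{"fingers": 0,"xyz": [-1,0,-1],"spin": 0},{"fingers": 0,"xyz": [-1,0,-1],"spin": 0},{"fingers": 0,"xyz": [-1,0,-1],"spin": 0},{"fingers": 0,"xyz": [-1,0,-1],"spin": 0},{"fingers": 0,"xyz": [-1,0,-1],"spin": 0}]'

```text
time_s: 14.25
tcp_pos: [453.4, -2.0, 446.9]
tool_rot: [0.007, 0.756, 0.654, -0.01]
force: [0.0, -0.1, 0.4]
gripper_width: 0.001
```

```bash
python3 - <<'E'
from h import *
stat()
E
```

```text
t 14.25 tcp [453.4  -2.  446.9] F [ 0.  -0.1  0.4] w 0.001 xang 81.7 zaxis [-0.006 -0.023 -1.   ] q [ 0.44 -0.1  -0.49  1.69 -0.02  1.54  1.38]
```

>>> servo_tool --moves '[{"fingers": 0,"xyz": [-0.5,0.5,-1],"spin": 0},{"fingers": 0,"xyz": [-0.5,0.5,-1],"spin": 0},{"fingers": 0,"xyz": [-0.5,0.5,-1],"spin": 0},{"fingers": 0,"xyz": [-0.5,0.5,-1],"spin": 0},{"fingers": 0,"xyz": [-0.5,0.5,-1],"spin": 0},{"fingers": 0,"xyz": [-0.5,0.5,-1],"spin": 0},{"fingers": 0,"xyz": [-0.5,0.5,-1],"spin": 0},{"fingers": 0,"xyz": [-0.5,0.5,-1],"spin": 0}]'

```text
time_s: 15.05
tcp_pos: [521.5, -96.5, 605.6]
tool_rot: [0.002, 0.758, 0.652, -0.016]
force: [0.3, -0.6, 0.3]
gripper_width: -0.002
```

```bash
python3 - <<'E'
from h import *
stat()
E
```

```text
t 15.05 tcp [521.5 -96.5 605.6] F [ 0.3 -0.6  0.3] w -0.002 xang 81.4 zaxis [-0.022 -0.024 -0.999] q [ 0.46  0.12 -0.43  1.18  0.08  1.88  1.48]
```

>>> servo_tool --moves '[{"fingers": 0,"xyz": [0,0.2,-1],"spin": 0},{"fingers": 0,"xyz": [0,0.2,-1],"spin": 0},{"fingers": 0,"xyz": [0,0.2,-1],"spin": 0},{"fingers": 0,"xyz": [0,0.2,-1],"spin": 0},{"fingers": 0,"xyz": [0,0.2,-1],"spin": 0}]'

```text
time_s: 15.55
tcp_pos: [541.6, -102.7, 640.9]
tool_rot: [-0.003, 0.759, 0.65, -0.023]
force: [-0.0, -0.2, -0.3]
gripper_width: 0.0
```

```bash
python3 - <<'E'
from h import *
stat()
E
```

```text
t 15.55 tcp [ 541.6 -102.7  640.9] F [-0.  -0.2 -0.3] w 0.0 xang 81.2 zaxis [-0.039 -0.025 -0.999] q [-0.13  0.18  0.28  1.04 -0.02  1.97  1.56]
```

>>> servo_tool --moves '[{"fingers": 0,"xyz": [0,0.2,-1],"spin": 0},{"fingers": 0,"xyz": [0,0.2,-1],"spin": 0},{"fingers": 0,"xyz": [0,0.2,-1],"spin": 0},{"fingers": 0,"xyz": [0,0.2,-1],"spin": 0},{"fingers": 0,"xyz": [0,0.2,-1],"spin": 0}]'

```text
time_s: 16.05
tcp_pos: [554.6, -101.3, 672.4]
tool_rot: [0.025, 0.759, 0.651, -0.004]
force: [-0.7, -0.3, -0.3]
gripper_width: 0.001
```

```bash
python3 - <<'E'
from h import *
stat()
E
```

```text
t 16.05 tcp [ 554.6 -101.3  672.4] F [-0.7 -0.3 -0.3] w 0.001 xang 81.2 zaxis [ 0.026 -0.043 -0.999] q [-0.37  0.2   0.61  0.98 -0.08  1.97  1.62]
```

>>> servo_tool --moves '[{"fingers": 0,"xyz": [0,0.2,-1],"spin": 0},{"fingers": 0,"xyz": [0,0.2,-1],"spin": 0},{"fingers": 0,"xyz": [0,0.2,-1],"spin": 0},{"fingers": 0,"xyz": [0,0.2,-1],"spin": 0},{"fingers": 0,"xyz": [0,0.2,-1],"spin": 0},{"fingers": 0,"xyz": [0,0.2,-1],"spin": 0},{"fingers": 0,"xyz": [0,0.2,-1],"spin": 0},{"fingers": 0,"xyz": [0,0.2,-1],"spin": 0}]'

```text
time_s: 16.85
tcp_pos: [556.1, -99.2, 743.5]
tool_rot: [0.081, 0.756, 0.648, 0.041]
force: [-0.4, 0.1, 0.3]
gripper_width: -0.0
```

```bash
python3 - <<'E'
from h import *
stat()
E
```

```text
t 16.85 tcp [556.1 -99.2 743.5] F [-0.4  0.1  0.3] w -0.0 xang 81.0 zaxis [ 0.168 -0.069 -0.983] q [-0.42  0.18  0.68  0.85 -0.09  1.97  1.61]
```

>>> servo_tool --moves '[{"fingers": 0,"xyz": [0,0,-1],"spin": 0},{"fingers": 0,"xyz": [0,0,-1],"spin": 0},{"fingers": 0,"xyz": [0,0,-1],"spin": 0},{"fingers": 0,"xyz": [0,0,-1],"spin": 0},{"fingers": 0,"xyz": [0,0,-1],"spin": 0},{"fingers": 0,"xyz": [0,0,-1],"spin": 0},{"fingers": 0,"xyz": [0,0,-1],"spin": 0},{"fingers": 0,"xyz": [0,0,-1],"spin": 0}]'

```text
time_s: 17.65
tcp_pos: [510.2, -88.2, 813.7]
tool_rot: [0.133, 0.749, 0.644, 0.083]
force: [-0.8, -0.2, -0.9]
gripper_width: 0.003
```

```bash
python3 - <<'E'
from h import *
stat()
E
```

```text
t 17.65 tcp [510.2 -88.2 813.7] F [-0.8 -0.2 -0.9] w 0.003 xang 81.0 zaxis [ 0.296 -0.091 -0.951] q [-1.02  0.08  1.25  0.83 -0.06  1.97  1.61]
```

>>> servo_tool --moves '[{"fingers": 0,"xyz": [0,0.5,-1],"spin": 0},{"fingers": 0,"xyz": [0,0.5,-1],"spin": 0},{"fingers": 0,"xyz": [0,0.5,-1],"spin": 0},{"fingers": 0,"xyz": [0,0.5,-1],"spin": 0},{"fingers": 0,"xyz": [0,0.5,-1],"spin": 0},{"fingers": 0,"xyz": [0,0.5,-1],"spin": 0}]'

```text
time_s: 18.25
tcp_pos: [518.4, -80.6, 870.9]
tool_rot: [0.177, 0.736, 0.641, 0.123]
force: [0.0, -0.6, 0.9]
gripper_width: -0.001
```

```bash
python3 - <<'E'
from h import *
stat()
E
```

```text
t 18.25 tcp [518.4 -80.6 870.9] F [ 0.  -0.6  0.9] w -0.001 xang 81.5 zaxis [ 0.408 -0.103 -0.907] q [-0.77  0.11  1.01  0.68 -0.09  1.97  1.6 ]
```

>>> servo_tool --moves '[{"fingers": 0,"xyz": [0,0.5,-1],"spin": 0},{"fingers": 0,"xyz": [0,0.5,-1],"spin": 0},{"fingers": 0,"xyz": [0,0.5,-1],"spin": 0},{"fingers": 0,"xyz": [0,0.5,-1],"spin": 0}]'

```text
time_s: 18.65
tcp_pos: [514.2, -77.4, 907.5]
tool_rot: [0.207, 0.729, 0.636, 0.147]
force: [-0.5, -0.5, -0.2]
gripper_width: -0.001
```

```bash
cat >> h.py <<'E'
o=np.array([618,262.7]); yaw=np.radians(-8.95); ex=np.array([np.cos(yaw),np.sin(yaw)]); ey=np.array([-ex[1],ex[0]])
def toworld(a,b,z): return np.array([*(o+a*ex+b*ey),z])
def loc(p): return np.array([(p[:2]-o)@ex,(p[:2]-o)@ey,p[2]]).round(1)
def st2():
    stat(); s,M=pose(); print("local",loc(s["tcp_pos"]),"zax local",np.round([M[:2,2]@ex,M[:2,2]@ey,M[2,2]],3),"tilt",np.degrees(np.arcsin(M[:2,2]@ex)).round(1),
      "F local",np.round([s["force"][:2]@ex,s["force"][:2]@ey,s["force"][2]],1))
E
python3 - <<'E'
from h import *
st2()
print(totool(toworld(-155,0,150)))
E
```

```text
t 18.65 tcp [514.2 -77.4 907.5] F [-0.5 -0.5 -0.2] w -0.001 xang 81.5 zaxis [ 0.477 -0.115 -0.872] q [-0.72  0.11  0.98  0.59 -0.1   1.97  1.6 ]
local [ -49.6 -352.1  907.5] zax local [ 0.489 -0.039 -0.872] tilt 29.3 F local [-0.4 -0.6 -0.2]
[ 19.47 -22.55  29.75]
```

>>> servo_tool --moves '[{"fingers": 0,"xyz": [0.5,-0.75,1],"spin": 0},{"fingers": 0,"xyz": [0.5,-0.75,1],"spin": 0},{"fingers": 0,"xyz": [0.5,-0.75,1],"spin": 0},{"fingers": 0,"xyz": [0.5,-0.75,1],"spin": 0},{"fingers": 0,"xyz": [0.5,-0.75,1],"spin": 0},{"fingers": 0,"xyz": [0.5,-0.75,1],"spin": 0},{"fingers": 0,"xyz": [0.5,-0.75,1],"spin": 0},{"fingers": 0,"xyz": [0.5,-0.75,1],"spin": 0}]'

```text
time_s: 19.45
tcp_pos: [499.9, -17.0, 712.4]
tool_rot: [0.214, 0.737, 0.622, 0.152]
force: [0.4, 1.0, -0.3]
gripper_width: -0.004
```

```bash
python3 - <<'E'
from h import *
st2()
print(totool(toworld(-155,0,150)))
E
```

```text
t 19.45 tcp [499.9 -17.  712.4] F [ 0.4  1.  -0.3] w -0.004 xang 79.7 zaxis [ 0.491 -0.126 -0.862] q [-1.01 -0.36  0.5   1.4   0.52  1.63  1.04]
local [ -73.2 -294.7  712.4] zax local [ 0.505 -0.048 -0.862] tilt 30.3 F local [ 0.3  1.1 -0.3]
[ 15.79 -17.74  21.46]
```

>>> servo_tool --moves '[{"fingers": 0,"xyz": [0.8,-0.5,1],"spin": 0},{"fingers": 0,"xyz": [0.8,-0.5,1],"spin": 0},{"fingers": 0,"xyz": [0.8,-0.5,1],"spin": 0},{"fingers": 0,"xyz": [0.8,-0.6,1],"spin": 0},{"fingers": 0,"xyz": [0.8,-0.7,1],"spin": 0},{"fingers": 0,"xyz": [0.8,-0.8,1],"spin": 0}]'

```text
time_s: 20.05
tcp_pos: [515.1, 71.3, 564.7]
tool_rot: [0.212, 0.74, 0.619, 0.156]
force: [-0.5, 0.2, -0.5]
gripper_width: -0.003
```

```bash
python3 - <<'E'
from h import *
st2()
print(totool(toworld(-155,0,150)))
E
```

```text
t 20.05 tcp [515.1  71.3 564.7] F [-0.5  0.2 -0.5] w -0.003 xang 79.4 zaxis [ 0.493 -0.121 -0.861] q [-1.01 -0.35  0.42  1.72  0.53  1.37  0.8 ]
local [ -71.9 -205.1  564.7] zax local [ 0.506 -0.043 -0.861] tilt 30.4 F local [-0.5  0.1 -0.5]
[ 10.8  -14.18  15.32]
```

>>> servo_tool --moves '[{"fingers": 0,"xyz": [0.7,-0.9,1],"spin": 0},{"fingers": 0,"xyz": [0.7,-0.9,1],"spin": 0},{"fingers": 0,"xyz": [0.7,-0.9,1],"spin": 0},{"fingers": 0,"xyz": [0.7,-0.9,1],"spin": 0},{"fingers": 0,"xyz": [0.7,-0.9,1],"spin": 0},{"fingers": 0,"xyz": [0.7,-0.9,1],"spin": 0}]'

```text
time_s: 20.65
tcp_pos: [497.7, 157.4, 398.3]
tool_rot: [0.21, 0.741, 0.618, 0.158]
force: [0.6, 1.3, 0.7]
gripper_width: -0.001
```

```bash
python3 - <<'E'
from h import *
st2()
print(totool(toworld(-155,0,150)))
d=vision.get_image("scene"); cv2.imwrite("pics/s7.png",cv2.resize(d["image"][:,:,::-1],(800,600)))
E
```

```text
t 20.65 tcp [497.7 157.4 398.3] F [0.6 1.3 0.7] w -0.001 xang 79.2 zaxis [ 0.494 -0.117 -0.862] q [-1.03 -0.26  0.33  2.01  0.57  1.1   0.5 ]
local [-102.5 -122.8  398.3] zax local [ 0.506 -0.039 -0.862] tilt 30.4 F local [0.4 1.3 0.7]
[ 6.37 -8.64  9.13]
```

View pics/s7.png

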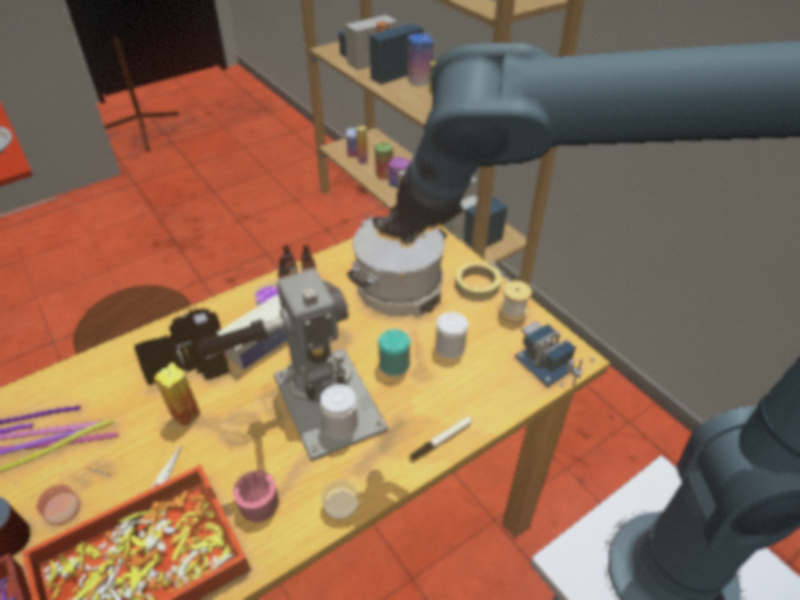

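>>> servo_tool --moves '[{"fingers": 0,"xyz": [0.7,-1,1],"spin": -0.2},{"fingers": 0,"xyz": [0.7,-1,1],"spin": -0.2},{"fingers": 0,"xyz": [0.7,-1,1],"spin": 0},{"fingers": 0,"xyz": [0.7,-1,1],"spin": 0},{"fingers": 0,"xyz": [0.7,-1,1],"spin": 0},{"fingers": 0,"xyz": [0.7,-1,1],"spin": 0}]'

```text
time_s: 21.3
tcp_pos: [468.6, 244.0, 228.1]
tool_rot: [0.212, 0.729, 0.632, 0.156]
force: [-0.5, 0.1, 0.7]
gripper_width: 0.001
```

```bash
python3 - <<'E'
from h import *
st2()
print(totool(toworld(-155,0,80)))
E
```

```text
t 21.3 tcp [468.6 244.  228.1] F [-0.5  0.1  0.7] w 0.001 xang 81.2 zaxis [ 0.495 -0.113 -0.861] q [-1.09 -0.02  0.25  2.19  0.66  0.81  0.16]
local [-144.7  -41.7  228.1] zax local [ 0.507 -0.035 -0.861] tilt 30.4 F local [-0.6 -0.   0.7]
[ 2.39 -4.15  6.05]
```

>>> servo_tool --moves '[{"fingers": 0,"xyz": [0.4,-0.8,1],"spin": 0},{"fingers": 0,"xyz": [0.4,-0.8,1],"spin": 0},{"fingers": 0,"xyz": [0.4,-0.8,1],"spin": 0},{"fingers": 0,"xyz": [0.4,-0.7,1],"spin": 0},{"fingers": 0,"xyz": [0.4,-0.6,1],"spin": 0},{"fingers": 0,"xyz": [0.3,-0.5,0.8],"spin": 0}]'

```text
time_s: 21.9
tcp_pos: [465.8, 293.0, 83.8]
tool_rot: [0.212, 0.728, 0.631, 0.161]
force: [-0.2, 0.6, 0.8]
gripper_width: 0.004
```

```bash
python3 - <<'E'
from h import *
st2()
print(totool(toworld(-155,0,39)))
E
```

```text
t 21.9 tcp [465.8 293.   83.8] F [-0.2  0.6  0.8] w 0.004 xang 81.3 zaxis [ 0.502 -0.106 -0.859] q [-1.14  0.3   0.25  2.22  0.86  0.55 -0.22]
local [-155.     6.3   83.8] zax local [ 0.512 -0.027 -0.859] tilt 30.8 F local [-0.3  0.6  0.8]
[-0.24 -1.15  1.93]
```

>>> servo_tool --moves '[{"fingers": 0,"xyz": [-0.3,-0.5,0.8],"spin": 0},{"fingers": 0,"xyz": [0,-0.4,0.7],"spin": 0},{"fingers": 0,"xyz": [0,-0.2,0.4],"spin": 0},{"fingers": 0,"xyz": [0,0,0],"spin": 0}]'

```text
time_s: 22.3
tcp_pos: [468.8, 289.6, 39.5]
tool_rot: [0.213, 0.727, 0.632, 0.163]
force: [-0.2, -0.1, 0.1]
gripper_width: 0.006
```

```bash
python3 - <<'E'
from h import *
st2()
print(totool(toworld(-155,0,39)), totool(toworld(-40,0,39))-totool(toworld(-60,0,39)))
d=vision.get_image("scene"); cv2.imwrite("pics/s8.png",cv2.resize(d["image"][170:320,100:300,::-1],(800,600),interpolation=cv2.INTER_CUBIC))
d=vision.get_image("wrist"); cv2.imwrite("pics/w8.png",cv2.resize(d["image"][:,:,::-1],(800,600)))
E
```

```text
t 22.3 tcp [468.8 289.6  39.5] F [-0.2 -0.1  0.1] w 0.006 xang 81.5 zaxis [ 0.506 -0.104 -0.856] q [-1.17  0.41  0.29  2.24  0.98  0.45 -0.36]
local [-151.6    3.3   39.5] zax local [ 0.516 -0.024 -0.856] tilt 31.0 F local [-0.2 -0.1  0.1]
[-0.17 -0.16 -0.06] [-0.01  0.85  0.51]
```

View pics/s8.png

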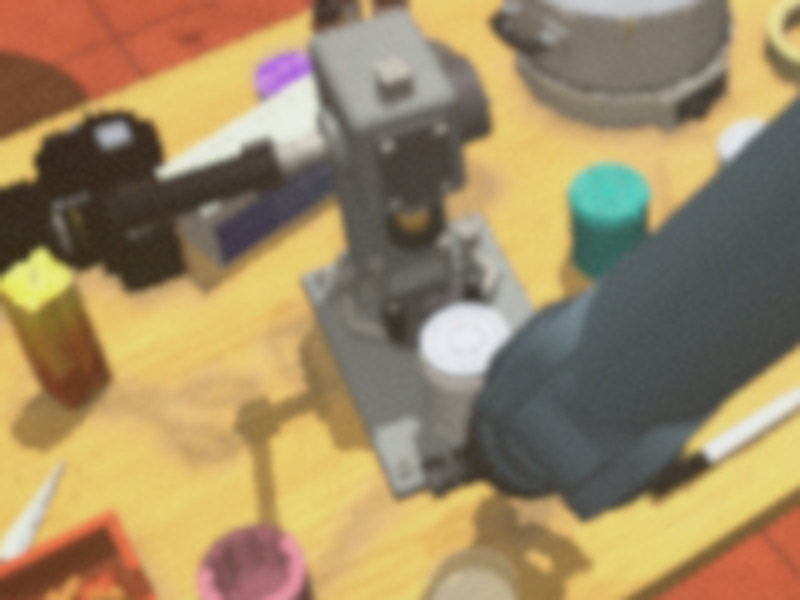

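View pics/w8.png

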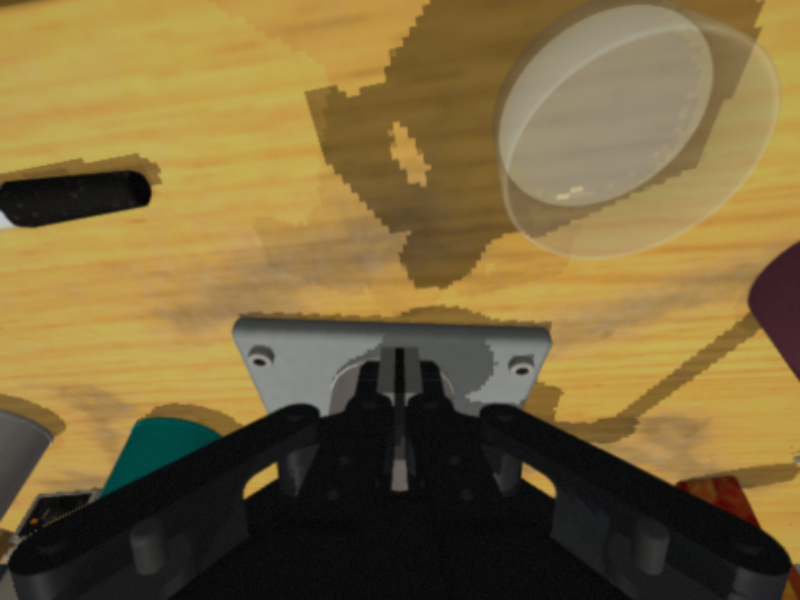

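>>> servo_tool --moves '[{"fingers": 0,"xyz": [-0.17,0.2,0.12],"spin": 0},{"fingers": 0,"xyz": [0,0.3,0.18],"spin": 0},{"fingers": 0,"xyz": [0,0.3,0.18],"spin": 0},{"fingers": 0,"xyz": [0,0.3,0.18],"spin": 0}]'

```text
time_s: 22.8
tcp_pos: [496.7, 285.2, 43.7]
tool_rot: [0.211, 0.727, 0.632, 0.166]
force: [-2.0, -0.4, -0.6]
gripper_width: 0.002
```

```bash
python3 - <<'E'
from h import *
st2()
print(totool(toworld(-100,0,39)))
E
```

```text
t 22.8 tcp [496.7 285.2  43.7] F [-2.  -0.4 -0.6] w 0.002 xang 81.6 zaxis [ 0.509 -0.097 -0.855] q [-1.12  0.42  0.3   2.2   0.97  0.43 -0.3 ]
local [-123.3    3.4   43.7] zax local [ 0.518 -0.017 -0.855] tilt 31.2 F local [-1.9 -0.7 -0.6]
[-0.17  0.87  0.81]
```

>>> servo_tool --moves '[{"fingers": 0,"xyz": [0,-0.4,-0.05],"spin": 0},{"fingers": 0,"xyz": [-0.2,-0.1,0.1],"spin": 0},{"fingers": 0,"xyz": [0,0,0],"spin": 0}]'

```text
time_s: 23.1
tcp_pos: [489.7, 281.2, 38.2]
tool_rot: [0.212, 0.728, 0.63, 0.167]
force: [0.2, -0.3, -0.6]
gripper_width: 0.001
```

```bash
python3 - <<'E'
from h import *
st2()
print(totool(toworld(-125,0,40)))
d=vision.get_image("scene"); cv2.imwrite("pics/s9.png",cv2.resize(d["image"][200:290,150:270,::-1],(800,600),interpolation=cv2.INTER_CUBIC))
d=vision.get_image("top"); cv2.imwrite("pics/t9.png",cv2.resize(d["image"][130:250,140:290,::-1],(750,600),interpolation=cv2.INTER_CUBIC))
w=cloud(d); m=(w[...,2]>84)&(w[...,2]<104)
for a in (1,):
    p=w[m]; L=np.array([loc(x) for x in p]); k=(abs(L[:,1])<40)&(L[:,0]>-150)&(L[:,0]<-45); p=L[k]; print(len(p),p.min(0),p.max(0),np.median(p,0))
E
```

```text
t 23.1 tcp [489.7 281.2  38.2] F [ 0.2 -0.3 -0.6] w 0.001 xang 81.4 zaxis [ 0.51  -0.098 -0.855] q [-1.14  0.42  0.31  2.22  0.99  0.41 -0.35]
local [-129.6   -1.7   38.2] zax local [ 0.519 -0.017 -0.855] tilt 31.3 F local [ 0.2 -0.3 -0.6]
[0.08 0.24 0.04]
379 [-149.7  -35.4   84. ] [-53.5  37.8 103.5] [-86.3   1.3  93.2]
```

View pics/t9.png

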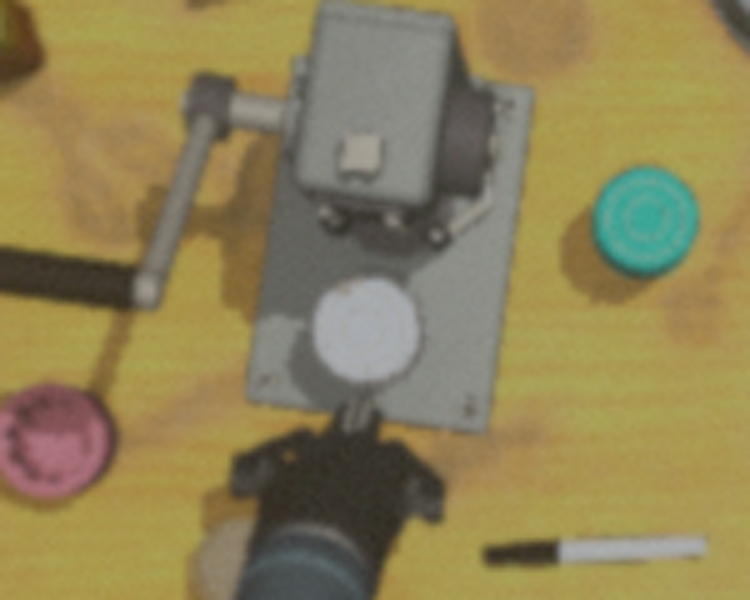

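```bash
python3 - <<'E'
from h import *
d=vision.get_image("top")
im=d["image"]; g=im.astype(int); 
p=ray2z(d,140*5+366,130*5+329,92.6,0.2); print("tin loc",loc(p))
# bright segmentation
m=((g.min(-1)>125)&(g.max(-1)-g.min(-1)<40)); m[:180]=0; m[:,:195]=0; m[215:]=0; m[:,230:]=0
n,lab,st,c=cv2.connectedComponentsWithStats(m.astype(np.uint8)); 
for i in range(1,n):
    if st[i,4]>60: print(st[i],c[i],loc(ray2z(d,*c[i],92.6,1.0)))
E
```

```text
tin loc [-82.4   0.6  92.6]
[203 181  27  34 589] [217.87096774 197.25466893] [-85.8 -14.6  92.6]
```

>>> servo_tool --moves '[{"fingers": 0,"xyz": [0.08,0.24,0.18],"spin": 0},{"fingers": 0,"xyz": [0,0.24,0.18],"spin": 0},{"fingers": 0,"xyz": [0,0.24,0.18],"spin": 0},{"fingers": 0,"xyz": [0,0.24,0.18],"spin": 0}]'

```text
time_s: 23.65
tcp_pos: [513.6, 282.9, 35.8]
tool_rot: [0.21, 0.727, 0.632, 0.168]
force: [-2.9, 0.3, 1.6]
gripper_width: 0.002
```

```bash
python3 - <<'E'
from h import *
st2()
E
```

```text
t 23.65 tcp [513.6 282.9  35.8] F [-2.9  0.3  1.6] w 0.002 xang 81.7 zaxis [ 0.51  -0.092 -0.855] q [-1.09  0.45  0.31  2.18  0.98  0.39 -0.29]
local [-106.3    3.7   35.8] zax local [ 0.518 -0.012 -0.855] tilt 31.2 F local [-2.9 -0.1  1.6]
```

```bash
cat >> h.py <<'E'
def tinloc(save=None):
    d=vision.get_image("top"); im=d["image"]
    if save: cv2.imwrite(save,cv2.resize(im[130:250,140:290,::-1],(750,600),interpolation=cv2.INTER_CUBIC))
    g=cv2.resize(im,None,fx=4,fy=4,interpolation=cv2.INTER_CUBIC).astype(int)
    return d,g
E
python3 - <<'E'
from h import *
d,g=tinloc("pics/t10.png")
E
```

View pics/t10.png

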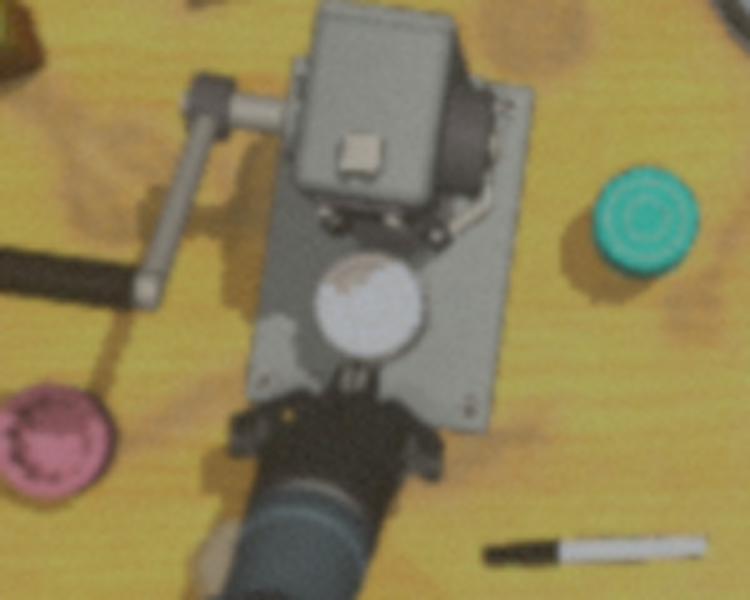

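```bash
python3 - <<'E'
from h import *
d=vision.get_image("top")
for u,v in ((369,306),(316,306),(424,306)): print(loc(ray2z(d,700+u,650+v,92.6,.2)))
E
```

```text
[-69.    0.7  92.6]
[-73.   31.   92.6]
[-64.8 -30.7  92.6]
```

>>> servo_tool --moves '[{"fingers": 0,"xyz": [-0.05,-0.25,-0.1],"spin": 0},{"fingers": 0,"xyz": [-0.2,0,0],"spin": 0},{"fingers": 0,"xyz": [0,0,0],"spin": 0}]'

```text
time_s: 24.05
tcp_pos: [509.1, 276.1, 35.3]
tool_rot: [0.211, 0.728, 0.631, 0.168]
force: [-0.1, -1.0, -0.1]
gripper_width: 0.001
```

```bash
python3 - <<'E'
from h import *
st2()
E
```

```text
t 24.05 tcp [509.1 276.1  35.3] F [-0.1 -1.  -0.1] w 0.001 xang 81.5 zaxis [ 0.511 -0.096 -0.854] q [-1.1   0.44  0.32  2.2   1.    0.39 -0.32]
local [-109.6   -3.7   35.3] zax local [ 0.519 -0.015 -0.854] tilt 31.3 F local [ 0.1 -1.  -0.1]
```

>>> servo_tool --moves '[{"fingers": 0,"xyz": [0.02,0.25,0.14],"spin": 0},{"fingers": 0,"xyz": [0,0.25,0.15],"spin": 0},{"fingers": 0,"xyz": [-0.04,0.25,0.15],"spin": 0},{"fingers": 0,"xyz": [-0.05,0.2,0.12],"spin": 0}]'

```text
time_s: 24.45
tcp_pos: [530.3, 272.6, 35.0]
tool_rot: [0.21, 0.727, 0.632, 0.168]
force: [-1.8, 0.4, 0.6]
gripper_width: -0.001
```

```bash
python3 - <<'E'
from h import *
st2()
E
```

```text
t 24.45 tcp [530.3 272.6  35. ] F [-1.8  0.4  0.6] w -0.001 xang 81.7 zaxis [ 0.509 -0.093 -0.855] q [-1.06  0.46  0.31  2.17  0.98  0.37 -0.26]
local [-88.2  -3.9  35. ] zax local [ 0.518 -0.013 -0.855] tilt 31.2 F local [-1.8  0.1  0.6]
```

>>> servo_tool --moves '[{"fingers": 0,"xyz": [0.05,0.25,0.15],"spin": 0},{"fingers": 0,"xyz": [0.05,0.25,0.15],"spin": 0},{"fingers": 0,"xyz": [0,0.2,0.12],"spin": 0},{"fingers": 0,"xyz": [0,0.2,0.12],"spin": 0}]'

```text
time_s: 24.85
tcp_pos: [549.9, 273.5, 34.1]
tool_rot: [0.208, 0.726, 0.633, 0.167]
force: [-6.5, 0.5, 5.6]
gripper_width: 0.002
```

```bash
python3 - <<'E'
from h import *
st2()
d,g=tinloc("pics/t11.png")
E
```

```text
t 24.85 tcp [549.9 273.5  34.1] F [-6.5  0.5  5.6] w 0.002 xang 81.8 zaxis [ 0.506 -0.09  -0.858] q [-1.01  0.48  0.3   2.13  0.95  0.37 -0.2 ]
local [-68.9   0.1  34.1] zax local [ 0.514 -0.01  -0.858] tilt 31.0 F local [-6.5 -0.5  5.6]
```

View pics/t11.png

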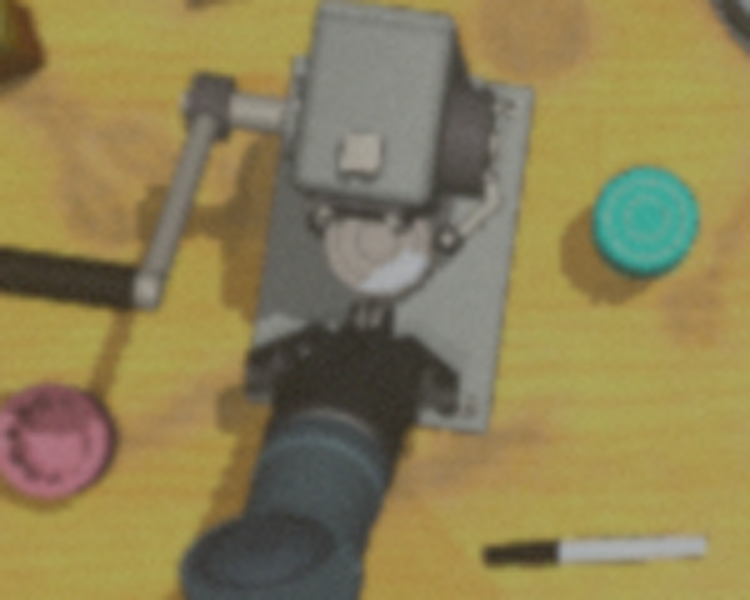

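>>> servo_tool --moves '[{"fingers": 0,"xyz": [0,0.25,0.1],"spin": 0},{"fingers": 0,"xyz": [0,0.25,0.12],"spin": 0},{"fingers": 0,"xyz": [0,0.25,0.12],"spin": 0}]'

```text
time_s: 25.2
tcp_pos: [566.8, 269.8, 34.7]
tool_rot: [0.208, 0.727, 0.633, 0.166]
force: [-0.5, 0.3, -1.2]
gripper_width: 0.0
```

```bash
python3 - <<'E'
from h import *
st2()
E
```

```text
t 25.2 tcp [566.8 269.8  34.7] F [-0.5  0.3 -1.2] w 0.0 xang 81.8 zaxis [ 0.505 -0.092 -0.858] q [-0.97  0.49  0.28  2.1   0.93  0.36 -0.15]
local [-51.7  -0.9  34.7] zax local [ 0.513 -0.013 -0.858] tilt 30.9 F local [-0.6  0.2 -1.2]
```

>>> servo_tool --moves '[{"fingers": 0,"xyz": [0,0.15,0.08],"spin": 0},{"fingers": 0,"xyz": [0,0.12,0.07],"spin": 0},{"fingers": 0,"xyz": [0,0.1,0.06],"spin": 0}]'

```text
time_s: 25.5
tcp_pos: [579.9, 266.7, 36.7]
tool_rot: [0.21, 0.727, 0.632, 0.167]
force: [-0.3, 0.1, 0.1]
gripper_width: -0.002
```

```bash
python3 - <<'E'
from h import *
st2()
E
```

```text
t 25.5 tcp [579.9 266.7  36.7] F [-0.3  0.1  0.1] w -0.002 xang 81.6 zaxis [ 0.508 -0.095 -0.856] q [-0.95  0.5   0.28  2.08  0.92  0.36 -0.12]
local [-38.3  -1.9  36.7] zax local [ 0.517 -0.015 -0.856] tilt 31.1 F local [-0.3  0.   0.1]
```

>>> servo_tool --moves '[{"fingers": 0,"xyz": [0,0.08,0.05],"spin": 0},{"fingers": 0,"xyz": [0,0.08,0.05],"spin": 0}]'

```text
time_s: 25.7
tcp_pos: [581.7, 266.7, 36.0]
tool_rot: [0.209, 0.728, 0.632, 0.166]
force: [-11.7, 0.6, 7.5]
gripper_width: -0.002
```

```bash
python3 - <<'E'
from h import *
st2()
d=vision.get_image("scene"); cv2.imwrite("pics/s12.png",cv2.resize(d["image"][170:290,120:280,::-1],(800,600),interpolation=cv2.INTER_CUBIC))
E
```

```text
t 25.7 tcp [581.7 266.7  36. ] F [-11.7   0.6   7.5] w -0.002 xang 81.6 zaxis [ 0.506 -0.095 -0.857] q [-0.94  0.5   0.28  2.08  0.91  0.36 -0.11]
local [-36.5  -1.7  36. ] zax local [ 0.514 -0.015 -0.857] tilt 31.0 F local [-11.7  -1.3   7.5]
```

View pics/s12.png

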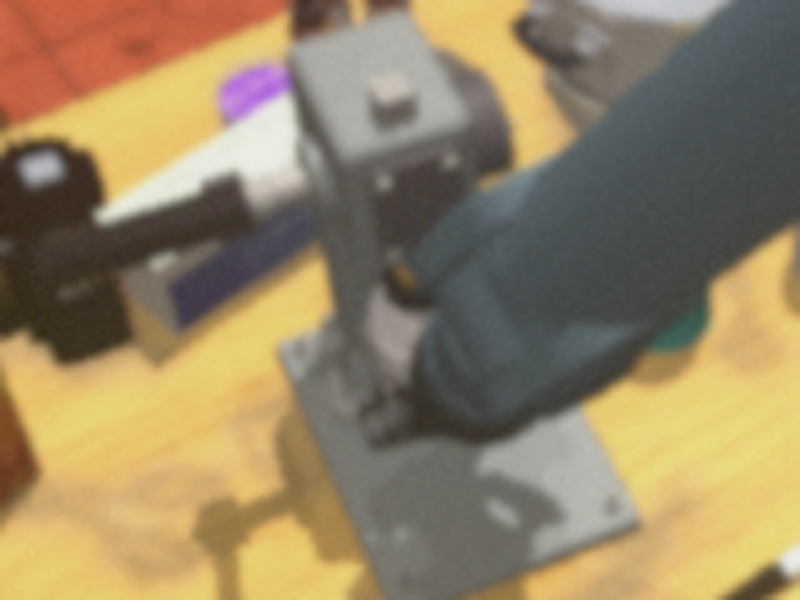

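>>> servo_tool --moves '[{"fingers": 0,"xyz": [0,-0.3,-0.2],"spin": 0},{"fingers": 0,"xyz": [0,-0.8,-0.6],"spin": 0},{"fingers": 0,"xyz": [0,-0.8,-0.6],"spin": 0},{"fingers": 0,"xyz": [0,-0.8,-0.8],"spin": 0},{"fingers": 0,"xyz": [0,-0.5,-1],"spin": 0},{"fingers": 0,"xyz": [0,0,-1],"spin": 0},{"fingers": 0,"xyz": [0,0,-1],"spin": 0}]'

```text
time_s: 26.45
tcp_pos: [470.5, 282.7, 92.4]
tool_rot: [0.211, 0.727, 0.632, 0.165]
force: [-0.1, -0.4, -0.6]
gripper_width: -0.0
```

```bash
python3 - <<'E'
from h import *
st2()
d=vision.get_image("scene"); cv2.imwrite("pics/s13.png",cv2.resize(d["image"][170:290,120:280,::-1],(800,600),interpolation=cv2.INTER_CUBIC))
d=vision.get_image("wrist"); cv2.imwrite("pics/w13.png",cv2.resize(d["image"][:,:,::-1],(800,600)))
E
```

```text
t 26.45 tcp [470.5 282.7  92.4] F [-0.1 -0.4 -0.6] w -0.0 xang 81.6 zaxis [ 0.506 -0.098 -0.857] q [-1.12  0.28  0.25  2.23  0.87  0.54 -0.2 ]
local [-148.8   -3.2   92.4] zax local [ 0.515 -0.019 -0.857] tilt 31.0 F local [-0.1 -0.4 -0.6]
```

View pics/s13.png

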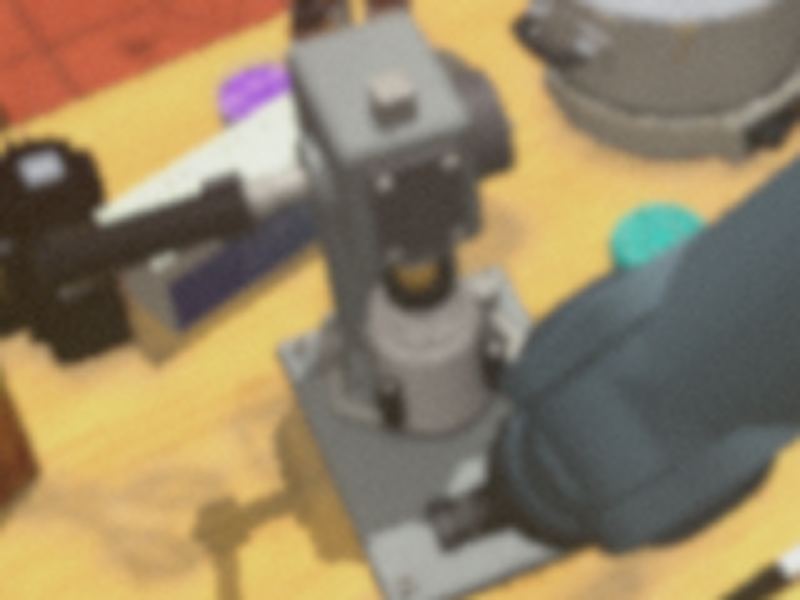

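View pics/w13.png

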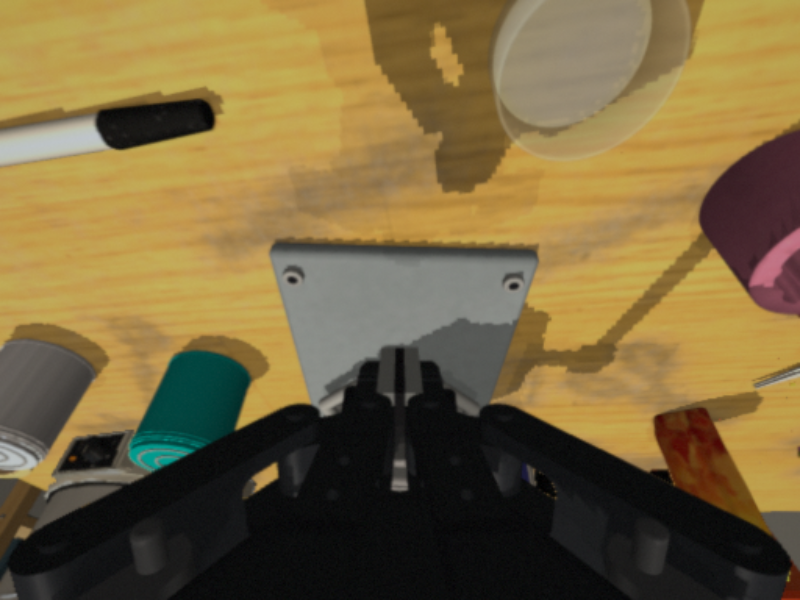

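```bash
python3 - <<'E'
from h import *
print(totool(toworld(-110,140,370)),totool(toworld(-57,140,345))-totool(toworld(-110,140,370)))
E
```

```text
[  6.72   8.91 -10.92] [0.   1.63 2.44]
```

>>> servo_tool --moves '[{"fingers": 0,"xyz": [0,0.3,-1],"spin": 0},{"fingers": 0,"xyz": [0,0.5,-1],"spin": 0},{"fingers": 0,"xyz": [0.5,0.9,-1],"spin": 0},{"fingers": 0,"xyz": [0.7,0.9,-1],"spin": 0},{"fingers": 0,"xyz": [0.7,0.9,-1],"spin": 0},{"fingers": 0,"xyz": [0.7,0.9,-1],"spin": 0},{"fingers": 0,"xyz": [0.7,0.9,-1],"spin": 0},{"fingers": 0,"xyz": [0.7,0.9,-1],"spin": 0}]'

```text
time_s: 27.35
tcp_pos: [508.2, 358.4, 290.1]
tool_rot: [0.213, 0.729, 0.631, 0.159]
force: [1.4, 1.2, 0.2]
gripper_width: -0.002
```

```bash
python3 - <<'E'
from h import *
st2()
print(totool(toworld(-110,140,370)))
E
```

```text
t 27.35 tcp [508.2 358.4 290.1] F [1.4 1.2 0.2] w -0.002 xang 81.2 zaxis [ 0.5   -0.11  -0.859] q [-1.1   0.13  0.19  1.89  0.57  0.96  0.21]
local [-123.3   77.5  290.1] zax local [ 0.511 -0.031 -0.859] tilt 30.7 F local [1.2 1.4 0.2]
[ 2.97  2.68 -3.19]
```

>>> servo_tool --moves '[{"fingers": 0,"xyz": [0,0.5,-1],"spin": 0},{"fingers": 0,"xyz": [0.6,0.6,-1],"spin": 0},{"fingers": 0,"xyz": [0.8,0.6,-1],"spin": 0},{"fingers": 0,"xyz": [0.8,0.6,-0.6],"spin": 0},{"fingers": 0,"xyz": [0.6,0.5,0],"spin": 0},{"fingers": 0,"xyz": [0,0,0],"spin": 0}]'

```text
time_s: 27.95
tcp_pos: [535.4, 417.1, 383.5]
tool_rot: [0.215, 0.731, 0.627, 0.161]
force: [0.3, -0.1, -0.4]
gripper_width: -0.003
```

```bash
python3 - <<'E'
from h import *
st2()
print(totool(toworld(-56,140,345)))
d=vision.get_image("top"); cv2.imwrite("pics/t14.png",cv2.resize(d["image"][130:250,100:250,::-1],(750,600),interpolation=cv2.INTER_CUBIC))
d=vision.get_image("wrist"); cv2.imwrite("pics/w14.png",cv2.resize(d["image"][:,:,::-1],(800,600)))
w=cloud(d); 
m=(w[...,2]>285)&(w[...,2]<330); P=w[m]; L=np.stack([(P[:,:2]-o)@ex,(P[:,:2]-o)@ey,P[:,2]],1)
print(len(L)); 
if len(L): print(np.percentile(L,[1,25,50,75,99],axis=0).round(0))
E
```

```text
t 27.95 tcp [535.4 417.1 383.5] F [ 0.3 -0.1 -0.4] w -0.003 xang 80.7 zaxis [ 0.506 -0.112 -0.855] q [-1.11  0.19  0.18  1.63  0.51  1.14  0.31]
local [-105.6  139.7  383.5] zax local [ 0.517 -0.032 -0.855] tilt 31.1 F local [ 0.3 -0.1 -0.4]
[0.09 1.13 2.93]
3522
[[ -97. -983.  295.]
 [ -96.  110.  305.]
 [ -92.  137.  309.]
 [ -87.  163.  312.]
 [1196.  188.  314.]]
```

View pics/t14.png

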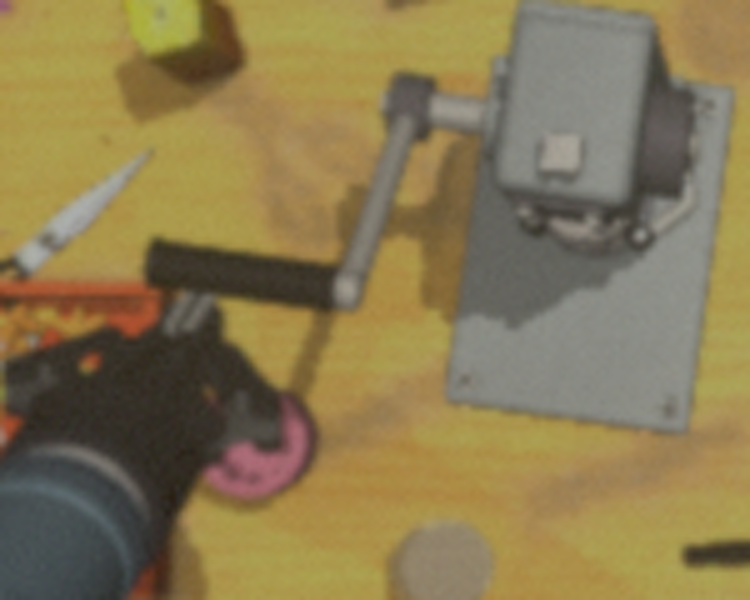

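View pics/w14.png

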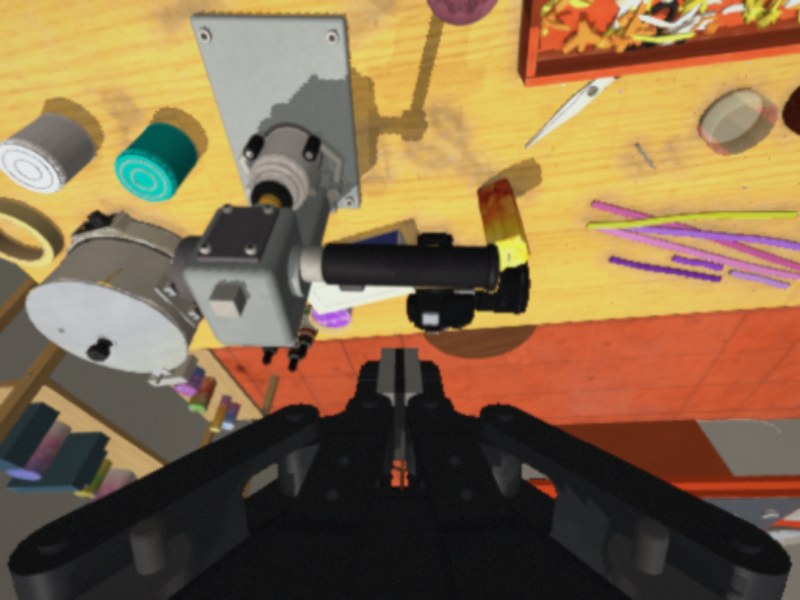

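>>> servo_tool --moves '[{"fingers": 0,"xyz": [0.05,0.7,0.6],"spin": 0},{"fingers": 0,"xyz": [0,0.4,0.9],"spin": 0},{"fingers": 0,"xyz": [0,0.1,0.8],"spin": 0},{"fingers": 0,"xyz": [0,0,0.3],"spin": 0},{"fingers": 0,"xyz": [0,0,0],"spin": 0}]'

```text
time_s: 28.55
tcp_pos: [583.5, 401.3, 343.1]
tool_rot: [0.217, 0.732, 0.627, 0.155]
force: [-0.3, -0.4, 0.6]
gripper_width: -0.002
```

```bash
cat >> h.py <<'E'
def lev(th,gap=0,hy=11):
    s,M=pose(); yl=np.array([M[:2,1]@ex,M[2,1]])
    ph=np.pi/4-th; t=np.array([-np.sin(ph),-np.cos(ph)])
    bar=np.array([20,195])+150*np.array([-np.cos(ph),np.sin(ph)])
    c=bar-(12+gap)*t+hy*yl
    return toworld(c[0],140,c[1])
def lst():
    st2(); s,M=pose(); yl=np.array([M[:2,1]@ex,M[2,1]])
    L=loc(s["tcp_pos"]); c=np.array([L[0],L[2]])-11*yl-np.array([20,195]); r=np.hypot(*c); a=np.arctan2(c[1],-c[0])
    th=np.pi/4-(a-np.arctan2(12,150)); ph=np.pi/4-th; t=np.array([-np.sin(ph),-np.cos(ph)])
    F=np.array([s["force"][:2]@ex,s["force"][2]]); print("theta",th.round(3),"r",r.round(1),"Ftan",(-(F@t)).round(2),"Frad",(F@np.array([-np.cos(ph),np.sin(ph)])).round(2))
    return th
def plan(ths,gap=0):
    for x in ths: print(round(x,3),totool(lev(x,gap)))
E
python3 - <<'E'
from h import *
th=lst(); plan([0,0.05,0.1,0.2,.3,.4])
print(totool(lev(0,10)))
E
```

```text
t 28.55 tcp [583.5 401.3 343.1] F [-0.3 -0.4  0.6] w -0.002 xang 80.5 zaxis [ 0.5   -0.123 -0.857] q [-1.05  0.26  0.21  1.63  0.49  1.05  0.36]
local [-55.6 131.5 343.1] zax local [ 0.513 -0.043 -0.857] tilt 30.8 F local [-0.2 -0.5  0.6]
theta -0.167 r 165.9 Ftan 0.17 Frad 0.58
0 [ 0.48 -1.25  0.86]
0.05 [ 0.49 -1.62  0.93]
0.1 [ 0.5  -1.98  1.02]
0.2 [ 0.52 -2.7   1.25]
0.3 [ 0.54 -3.38  1.56]
0.4 [ 0.56 -4.04  1.93]
[ 0.47 -0.76  0.74]
```

>>> servo_tool --moves '[{"fingers": 0,"xyz": [0.2,-0.3,0.4],"spin": 0},{"fingers": 0,"xyz": [0.1,-0.3,0.35],"spin": 0},{"fingers": 0,"xyz": [0,-0.2,0.1],"spin": 0},{"fingers": 0,"xyz": [0,-0.1,0],"spin": 0}]'

```text
time_s: 28.95
tcp_pos: [576.0, 408.6, 316.7]
tool_rot: [0.217, 0.731, 0.628, 0.155]
force: [-0.1, -0.7, 0.9]
gripper_width: 0.003
```

```bash
python3 - <<'E'
from h import *
th=lst(); plan([0,0.05,0.1,0.2,.3,.4])
E
```

```text
t 28.95 tcp [576.  408.6 316.7] F [-0.1 -0.7  0.9] w 0.003 xang 80.6 zaxis [ 0.499 -0.122 -0.858] q [-1.06  0.28  0.21  1.66  0.5   1.01  0.32]
local [-64.1 137.6 316.7] zax local [ 0.512 -0.043 -0.858] tilt 30.8 F local [ 0.  -0.7  0.9]
theta -0.027 r 149.1 Ftan 0.64 Frad 0.62
0 [ 0.12 -0.21 -0.04]
0.05 [ 0.13 -0.58  0.03]
0.1 [ 0.14 -0.94  0.12]
0.2 [ 0.16 -1.66  0.36]
0.3 [ 0.19 -2.35  0.66]
0.4 [ 0.21 -3.    1.03]
```

>>> servo_tool --moves '[{"fingers": 0,"xyz": [0,-0.3,0],"spin": 0},{"fingers": 0,"xyz": [0,-0.3,0.05],"spin": 0},{"fingers": 0,"xyz": [0,-0.3,0.1],"spin": 0},{"fingers": 0,"xyz": [0,-0.3,0.1],"spin": 0}]'

```text
time_s: 29.35
tcp_pos: [557.8, 412.0, 302.1]
tool_rot: [0.217, 0.731, 0.627, 0.158]
force: [1.1, -0.8, 0.6]
gripper_width: 0.004
```

```bash
python3 - <<'E'
from h import *
th=lst(); plan([th+.05,th+.1,th+.2])
E
```

```text
t 29.35 tcp [557.8 412.  302.1] F [ 1.1 -0.8  0.6] w 0.004 xang 80.6 zaxis [ 0.503 -0.119 -0.856] q [-1.09  0.27  0.2   1.71  0.53  0.99  0.27]
local [-82.7 138.1 302.1] zax local [ 0.515 -0.039 -0.856] tilt 31.0 F local [ 1.2 -0.6  0.6]
theta 0.13 r 151.2 Ftan 1.24 Frad -0.54
0.18 [ 0.11 -0.35  0.15]
0.23 [ 0.12 -0.7   0.28]
0.33 [ 0.14 -1.38  0.6 ]
```

>>> servo_tool --moves '[{"fingers": 0,"xyz": [0,-0.3,0.13],"spin": 0},{"fingers": 0,"xyz": [0,-0.3,0.13],"spin": 0},{"fingers": 0,"xyz": [0,-0.3,0.14],"spin": 0},{"fingers": 0,"xyz": [0,-0.25,0.13],"spin": 0}]'

```text
time_s: 29.75
tcp_pos: [542.7, 414.5, 281.9]
tool_rot: [0.217, 0.731, 0.627, 0.16]
force: [0.2, -0.3, 2.7]
gripper_width: -0.002
```

```bash
python3 - <<'E'
from h import *
th=lst(); plan([th+.05,th+.1,th+.2])
d=vision.get_image("wrist"); cv2.imwrite("pics/w15.png",cv2.resize(d["image"][:,:,::-1],(800,600)))
E
```

```text
t 29.75 tcp [542.7 414.5 281.9] F [ 0.2 -0.3  2.7] w -0.002 xang 80.6 zaxis [ 0.505 -0.116 -0.855] q [-1.11  0.27  0.2   1.75  0.55  0.96  0.21]
local [-98.  138.2 281.9] zax local [ 0.517 -0.036 -0.855] tilt 31.2 F local [ 0.3 -0.3  2.7]
theta 0.298 r 151.1 Ftan 2.48 Frad 1.02
0.348 [ 0.1  -0.32  0.2 ]
0.398 [ 0.11 -0.64  0.39]
0.498 [ 0.14 -1.26  0.82]
```

View pics/w15.png

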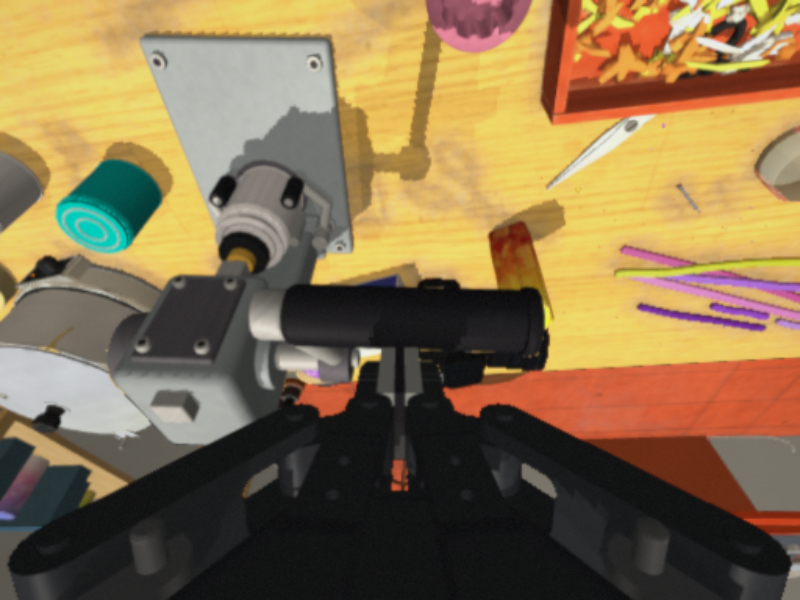

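>>> servo_tool --moves '[{"fingers": 0,"xyz": [0,-0.25,0.16],"spin": 0},{"fingers": 0,"xyz": [0,-0.25,0.17],"spin": 0},{"fingers": 0,"xyz": [0,-0.2,0.15],"spin": 0}]'

```text
time_s: 30.1
tcp_pos: [534.3, 416.1, 265.5]
tool_rot: [0.216, 0.731, 0.627, 0.16]
force: [-1.9, 0.2, 4.9]
gripper_width: 0.0
```

```bash
python3 - <<'E'
from h import *
th=lst(); plan([th+.05,th+.1])
E
```

```text
t 30.1 tcp [534.3 416.1 265.5] F [-1.9  0.2  4.9] w 0.0 xang 80.7 zaxis [ 0.505 -0.115 -0.855] q [-1.12  0.27  0.19  1.78  0.56  0.94  0.18]
local [-106.5  138.5  265.5] zax local [ 0.517 -0.035 -0.855] tilt 31.1 F local [-1.9 -0.1  4.9]
theta 0.42 r 150.6 Ftan 3.9 Frad 3.52
0.47 [ 0.08 -0.3   0.21]
0.52 [ 0.1  -0.6   0.44]
```

>>> servo_tool --moves '[{"fingers": 0,"xyz": [0,-0.25,0.12],"spin": 0},{"fingers": 0,"xyz": [0,-0.2,0.14],"spin": 0}]'

```text
time_s: 30.3
tcp_pos: [530.1, 416.7, 256.3]
tool_rot: [0.216, 0.731, 0.627, 0.161]
force: [0.3, 1.7, 4.0]
gripper_width: -0.001
```

```bash
python3 - <<'E'
from h import *
th=lst(); plan([th+.05,th+.1])
E
```

```text
t 30.3 tcp [530.1 416.7 256.3] F [0.3 1.7 4. ] w -0.001 xang 80.7 zaxis [ 0.507 -0.114 -0.854] q [-1.13  0.28  0.19  1.79  0.57  0.93  0.16]
local [-110.8  138.5  256.3] zax local [ 0.519 -0.034 -0.854] tilt 31.2 F local [0.  1.7 4. ]
theta 0.488 r 150.8 Ftan 3.85 Frad 1.17
0.538 [ 0.09 -0.28  0.24]
0.588 [ 0.1  -0.56  0.49]
```

>>> servo_tool --moves '[{"fingers": 0,"xyz": [0,-0.2,0.13],"spin": 0},{"fingers": 0,"xyz": [0,-0.18,0.13],"spin": 0}]'

```text
time_s: 30.5
tcp_pos: [526.9, 417.2, 247.8]
tool_rot: [0.217, 0.731, 0.627, 0.162]
force: [0.6, 0.1, 3.1]
gripper_width: 0.002
```

```bash
python3 - <<'E'
from h import *
th=lst(); plan([th+.05,th+.1])
E
```

```text
t 30.5 tcp [526.9 417.2 247.8] F [0.6 0.1 3.1] w 0.002 xang 80.7 zaxis [ 0.509 -0.113 -0.854] q [-1.13  0.28  0.19  1.81  0.58  0.91  0.14]
local [-114.   138.5  247.8] zax local [ 0.52  -0.033 -0.854] tilt 31.3 F local [0.6 0.2 3.1]
theta 0.548 r 150.9 Ftan 3.13 Frad 0.14
0.598 [ 0.09 -0.26  0.27]
0.648 [ 0.1  -0.53  0.53]
```

>>> servo_tool --moves '[{"fingers": 0,"xyz": [0,-0.17,0.15],"spin": 0},{"fingers": 0,"xyz": [0,-0.17,0.15],"spin": 0}]'

```text
time_s: 30.7
tcp_pos: [524.5, 417.7, 239.5]
tool_rot: [0.217, 0.73, 0.627, 0.163]
force: [-0.9, -1.1, 7.5]
gripper_width: 0.001
```

```bash
python3 - <<'E'
from h import *
th=lst(); plan([th+.05,th+.1])
E
```

```text
t 30.7 tcp [524.5 417.7 239.5] F [-0.9 -1.1  7.5] w 0.001 xang 80.7 zaxis [ 0.51  -0.113 -0.853] q [-1.14  0.29  0.19  1.82  0.59  0.9   0.12]
local [-116.5  138.6  239.5] zax local [ 0.521 -0.032 -0.853] tilt 31.4 F local [-0.7 -1.2  7.5]
theta 0.605 r 151.0 Ftan 7.3 Frad 2.03
0.655 [ 0.08 -0.25  0.28]
0.705 [ 0.1  -0.5   0.56]
```

>>> servo_tool --moves '[{"fingers": 0,"xyz": [0,-0.16,0.16],"spin": 0},{"fingers": 0,"xyz": [0,-0.16,0.16],"spin": 0}]'

```text
time_s: 30.9
tcp_pos: [523.1, 418.0, 233.3]
tool_rot: [0.218, 0.731, 0.626, 0.164]
force: [-3.6, -1.9, 12.4]
gripper_width: 0.003
```

```bash
python3 - <<'E'
from h import *
th=lst(); plan([th+.05,th+.1])
E
```

```text
t 30.9 tcp [523.1 418.  233.3] F [-3.6 -1.9 12.4] w 0.003 xang 80.7 zaxis [ 0.512 -0.113 -0.851] q [-1.14  0.3   0.2   1.83  0.59  0.89  0.11]
local [-117.9  138.6  233.3] zax local [ 0.524 -0.032 -0.851] tilt 31.6 F local [-3.3 -2.5 12.4]
theta 0.648 r 150.8 Ftan 11.88 Frad 4.96
0.698 [ 0.08 -0.24  0.29]
0.748 [ 0.09 -0.48  0.58]
```

>>> servo_tool --moves '[{"fingers": 0,"xyz": [0,-0.18,0.14],"spin": 0},{"fingers": 0,"xyz": [0,-0.16,0.15],"spin": 0}]'

```text
time_s: 31.1
tcp_pos: [522.2, 418.2, 229.2]
tool_rot: [0.219, 0.731, 0.625, 0.166]
force: [-3.1, -2.3, 11.2]
gripper_width: 0.001
```

```bash
python3 - <<'E'
from h import *
th=lst(); plan([th+.05,th+.1])
E
```

```text
t 31.1 tcp [522.2 418.2 229.2] F [-3.1 -2.3 11.2] w 0.001 xang 80.5 zaxis [ 0.517 -0.113 -0.849] q [-1.15  0.3   0.2   1.83  0.6   0.88  0.09]
local [-118.9  138.7  229.2] zax local [ 0.528 -0.031 -0.849] tilt 31.9 F local [-2.7 -2.8 11.2]
theta 0.676 r 150.9 Ftan 10.81 Frad 3.94
0.726 [ 0.08 -0.23  0.29]
0.776 [ 0.09 -0.47  0.59]
```

>>> servo_tool --moves '[{"fingers": 0,"xyz": [0,-0.16,0.17],"spin": 0},{"fingers": 0,"xyz": [0,-0.16,0.17],"spin": 0},{"fingers": 0,"xyz": [0,-0.16,0.17],"spin": 0}]'

```text
time_s: 31.4
tcp_pos: [520.8, 418.3, 221.8]
tool_rot: [0.221, 0.731, 0.623, 0.168]
force: [-2.9, -2.9, 11.2]
gripper_width: 0.005
```

```bash
python3 - <<'E'
from h import *
th=lst(); plan([th+.05,th+.1])
E
```

```text
t 31.4 tcp [520.8 418.3 221.8] F [-2.9 -2.9 11.2] w 0.005 xang 80.3 zaxis [ 0.522 -0.114 -0.846] q [-1.15  0.31  0.2   1.85  0.62  0.87  0.06]
local [-120.2  138.6  221.8] zax local [ 0.533 -0.032 -0.846] tilt 32.2 F local [-2.4 -3.3 11.2]
theta 0.726 r 151.0 Ftan 11.08 Frad 3.06
0.776 [ 0.08 -0.22  0.31]
0.826 [ 0.09 -0.44  0.61]
```

>>> servo_tool --moves '[{"fingers": 0,"xyz": [0,-0.15,0.18],"spin": 0},{"fingers": 0,"xyz": [0,-0.15,0.18],"spin": 0},{"fingers": 0,"xyz": [0,-0.15,0.18],"spin": 0}]'

```text
time_s: 31.7
tcp_pos: [519.9, 418.5, 214.0]
tool_rot: [0.223, 0.732, 0.621, 0.17]
force: [-3.3, -1.9, 11.5]
gripper_width: -0.002
```

```bash
python3 - <<'E'
from h import *
th=lst(); plan([th+.05,th+.1])
E
```

```text
t 31.7 tcp [519.9 418.5 214. ] F [-3.3 -1.9 11.5] w -0.002 xang 80.2 zaxis [ 0.526 -0.115 -0.843] q [-1.16  0.31  0.2   1.85  0.63  0.85  0.04]
local [-121.2  138.6  214. ] zax local [ 0.537 -0.032 -0.843] tilt 32.5 F local [-3.  -2.4 11.5]
theta 0.778 r 151.0 Ftan 11.51 Frad 3.05
0.828 [ 0.08 -0.2   0.32]
0.878 [ 0.09 -0.41  0.63]
```

>>> servo_tool --moves '[{"fingers": 0,"xyz": [0,-0.13,0.18],"spin": 0},{"fingers": 0,"xyz": [0,-0.13,0.18],"spin": 0}]'

```text
time_s: 31.9
tcp_pos: [519.5, 418.6, 208.9]
tool_rot: [0.224, 0.732, 0.62, 0.171]
force: [-4.4, -2.4, 12.2]
gripper_width: -0.002
```

```bash
python3 - <<'E'
from h import *
th=lst(); plan([th+.05])
E
```

```text
t 31.9 tcp [519.5 418.6 208.9] F [-4.4 -2.4 12.2] w -0.002 xang 80.0 zaxis [ 0.528 -0.116 -0.841] q [-1.16  0.32  0.2   1.86  0.64  0.85  0.03]
local [-121.6  138.6  208.9] zax local [ 0.54  -0.032 -0.841] tilt 32.7 F local [-3.9 -3.  12.2]
theta 0.813 r 151.1 Ftan 12.26 Frad 3.6
0.863 [ 0.08 -0.19  0.32]
```

>>> servo_tool --moves '[{"fingers": 0,"xyz": [0,-0.12,0.18],"spin": 0},{"fingers": 0,"xyz": [0,-0.12,0.18],"spin": 0}]'

```text
time_s: 32.1
tcp_pos: [519.3, 418.6, 203.9]
tool_rot: [0.225, 0.733, 0.619, 0.172]
force: [-4.0, -2.0, 12.5]
gripper_width: -0.001
```

```bash
python3 - <<'E'
from h import *
th=lst(); plan([th+.05])
E
```

```text
t 32.1 tcp [519.3 418.6 203.9] F [-4.  -2.  12.5] w -0.001 xang 79.9 zaxis [ 0.53  -0.117 -0.84 ] q [-1.17  0.33  0.21  1.86  0.64  0.84  0.01]
local [-121.8  138.6  203.9] zax local [ 0.542 -0.033 -0.84 ] tilt 32.8 F local [-3.6 -2.6 12.5]
theta 0.846 r 151.1 Ftan 12.72 Frad 2.84
0.896 [ 0.08 -0.18  0.33]
```

>>> servo_tool --moves '[{"fingers": 0,"xyz": [0,-0.11,0.18],"spin": 0}]'

```text
time_s: 32.2
tcp_pos: [519.2, 418.6, 201.4]
tool_rot: [0.225, 0.733, 0.618, 0.172]
force: [-4.5, -2.2, 12.2]
gripper_width: 0.005
```

>>> servo_tool --moves '[{"fingers": 0,"xyz": [0,-0.11,0.18],"spin": 0}]'

```text
time_s: 32.3
tcp_pos: [519.2, 418.6, 198.9]
tool_rot: [0.226, 0.733, 0.618, 0.172]
force: [-5.1, -3.6, 11.8]
gripper_width: -0.002
```

```bash
python3 - <<'E'
from h import *
th=lst(); plan([th+.05])
E
```

```text
t 32.3 tcp [519.2 418.6 198.9] F [-5.1 -3.6 11.8] w -0.002 xang 79.8 zaxis [ 0.532 -0.118 -0.838] q [-1.17  0.33  0.21  1.87  0.65  0.83  0.  ]
local [-121.9  138.6  198.9] zax local [ 0.544 -0.034 -0.838] tilt 32.9 F local [-4.4 -4.4 11.8]
theta 0.879 r 151.1 Ftan 12.15 Frad 3.33
0.929 [ 0.08 -0.17  0.34]
```

>>> servo_tool --moves '[{"fingers": 0,"xyz": [0,-0.1,0.18],"spin": 0}]'

```text
time_s: 32.4
tcp_pos: [519.3, 418.5, 196.5]
tool_rot: [0.226, 0.733, 0.617, 0.173]
force: [-5.9, -1.8, 12.5]
gripper_width: 0.003
```

>>> servo_tool --moves '[{"fingers": 0,"xyz": [0,-0.1,0.18],"spin": 0}]'

```text
time_s: 32.5
tcp_pos: [519.3, 418.6, 194.1]
tool_rot: [0.227, 0.733, 0.617, 0.173]
force: [-4.8, -2.2, 13.0]
gripper_width: 0.005
```

```bash
python3 - <<'E'
from h import *
th=lst(); plan([th+.05])
E
```

```text
t 32.5 tcp [519.3 418.6 194.1] F [-4.8 -2.2 13. ] w 0.005 xang 79.7 zaxis [ 0.533 -0.12  -0.837] q [-1.17  0.34  0.21  1.87  0.66  0.82 -0.01]
local [-121.7  138.6  194.1] zax local [ 0.546 -0.035 -0.837] tilt 33.1 F local [-4.4 -2.9 13. ]
theta 0.911 r 151.1 Ftan 13.47 Frad 2.73
0.961 [ 0.08 -0.16  0.34]
```

>>> servo_tool --moves '[{"fingers": 0,"xyz": [0,-0.09,0.18],"spin": 0}]'

```text
time_s: 32.6
tcp_pos: [519.4, 418.5, 191.7]
tool_rot: [0.227, 0.734, 0.617, 0.173]
force: [-5.5, -2.8, 12.1]
gripper_width: 0.001
```

>>> servo_tool --moves '[{"fingers": 0,"xyz": [0,-0.09,0.18],"spin": 0}]'

```text
time_s: 32.7
tcp_pos: [519.6, 418.5, 189.4]
tool_rot: [0.228, 0.734, 0.616, 0.173]
force: [-5.0, -3.1, 11.7]
gripper_width: -0.0
```

```bash
python3 - <<'E'
from h import *
th=lst(); plan([th+.05])
d=vision.get_image("wrist"); cv2.imwrite("pics/w16.png",cv2.resize(d["image"][:,:,::-1],(800,600)))
E
```

```text
t 32.7 tcp [519.6 418.5 189.4] F [-5.  -3.1 11.7] w -0.0 xang 79.6 zaxis [ 0.535 -0.121 -0.836] q [-1.17  0.35  0.21  1.88  0.66  0.82 -0.02]
local [-121.5  138.6  189.4] zax local [ 0.547 -0.036 -0.836] tilt 33.2 F local [-4.4 -3.9 11.7]
theta 0.942 r 151.2 Ftan 12.28 Frad 2.52
0.992 [ 0.08 -0.14  0.35]
```

View pics/w16.png

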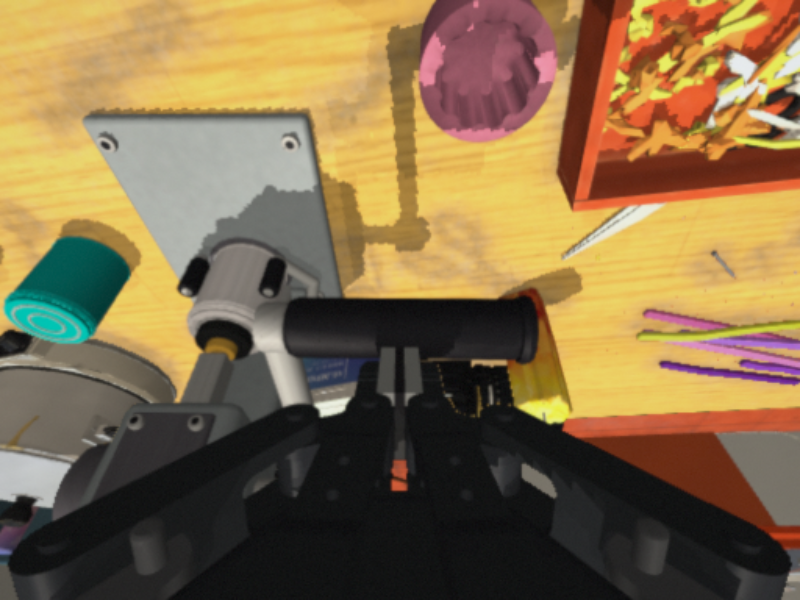

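>>> servo_tool --moves '[{"fingers": 0,"xyz": [0,-0.08,0.18],"spin": 0}]'

```text
time_s: 32.85
tcp_pos: [519.8, 418.5, 187.1]
tool_rot: [0.228, 0.734, 0.616, 0.173]
force: [-6.6, -2.0, 14.6]
gripper_width: 0.004
```

>>> servo_tool --moves '[{"fingers": 0,"xyz": [0,-0.08,0.18],"spin": 0}]'

```text
time_s: 32.95
tcp_pos: [519.9, 418.5, 185.1]
tool_rot: [0.229, 0.734, 0.615, 0.173]
force: [-7.8, -3.0, 14.4]
gripper_width: -0.004
```

```bash
python3 - <<'E'
from h import *
th=lst(); plan([th+.05])
E
```

```text
t 32.95 tcp [519.9 418.5 185.1] F [-7.8 -3.  14.4] w -0.004 xang 79.5 zaxis [ 0.536 -0.123 -0.835] q [-1.18  0.36  0.21  1.88  0.67  0.81 -0.03]
local [-121.1  138.6  185.1] zax local [ 0.549 -0.038 -0.835] tilt 33.3 F local [-7.3 -4.2 14.4]
theta 0.971 r 151.1 Ftan 15.5 Frad 4.48
1.021 [ 0.08 -0.14  0.35]
```

>>> servo_tool --moves '[{"fingers": 0,"xyz": [0,-0.08,0.16],"spin": 0}]'

```text
time_s: 33.05
tcp_pos: [520.1, 418.5, 183.8]
tool_rot: [0.23, 0.734, 0.615, 0.174]
force: [-7.0, -3.6, 15.8]
gripper_width: -0.002
```

```bash
python3 - <<'E'
from h import *
th=lst(); plan([th+.05])
E
```

```text
t 33.05 tcp [520.1 418.5 183.8] F [-7.  -3.6 15.8] w -0.002 xang 79.4 zaxis [ 0.537 -0.124 -0.834] q [-1.18  0.36  0.21  1.88  0.67  0.81 -0.04]
local [-121.   138.6  183.8] zax local [ 0.55  -0.039 -0.834] tilt 33.4 F local [-6.4 -4.6 15.8]
theta 0.98 r 151.2 Ftan 16.69 Frad 3.22
1.03 [ 0.08 -0.13  0.35]
```

>>> servo_tool --moves '[{"fingers": 0,"xyz": [0,-0.08,0.18],"spin": 0}]'

```text
time_s: 33.15
tcp_pos: [520.3, 418.4, 182.2]
tool_rot: [0.23, 0.735, 0.614, 0.174]
force: [-8.6, -2.7, 16.2]
gripper_width: 0.002
```

```bash
python3 - <<'E'
from h import *
th=lst(); plan([th-.05,th-.1,th-.2])
d=vision.get_image("wrist"); cv2.imwrite("pics/w17.png",cv2.resize(d["image"][130:260,90:260,::-1],(784,600),interpolation=cv2.INTER_CUBIC))
E
```

```text
t 33.15 tcp [520.3 418.4 182.2] F [-8.6 -2.7 16.2] w 0.002 xang 79.3 zaxis [ 0.538 -0.125 -0.834] q [-1.18  0.36  0.22  1.88  0.67  0.81 -0.04]
local [-120.8  138.6  182.2] zax local [ 0.551 -0.04  -0.834] tilt 33.4 F local [-8.1 -4.  16.2]
theta 0.99 r 151.2 Ftan 17.55 Frad 4.61
0.94 [ 0.06  0.2  -0.32]
0.89 [ 0.05  0.39 -0.64]
0.79 [ 0.03  0.82 -1.26]
```

View pics/w17.png

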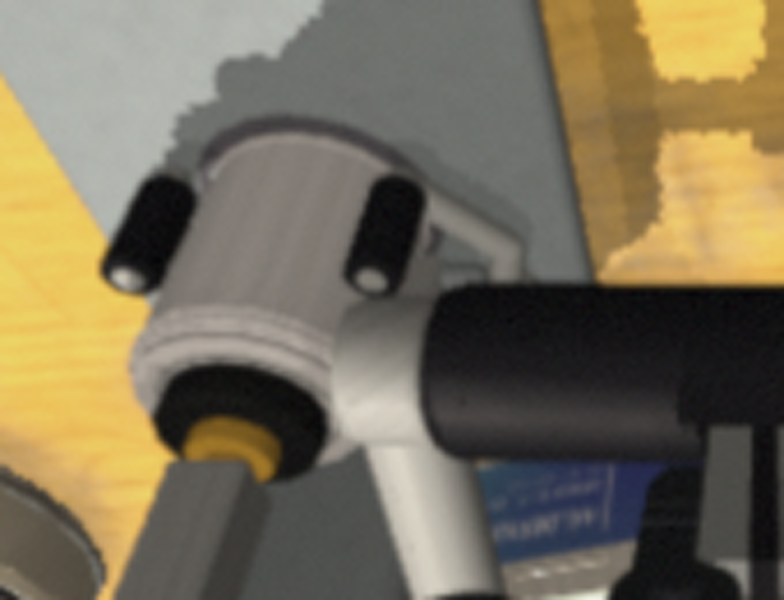

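>>> servo_tool --moves '[{"fingers": 0,"xyz": [0,0.04,-0.08],"spin": 0},{"fingers": 0,"xyz": [0,0.06,-0.12],"spin": 0},{"fingers": 0,"xyz": [0,0.07,-0.12],"spin": 0}]'

```text
time_s: 33.5
tcp_pos: [519.1, 418.5, 194.8]
tool_rot: [0.233, 0.735, 0.613, 0.174]
force: [-2.3, -1.8, 8.9]
gripper_width: 0.001
```

```bash
python3 - <<'E'
from h import *
th=lst(); plan([th-.05,th-.1,th-.2])
E
```

```text
t 33.5 tcp [519.1 418.5 194.8] F [-2.3 -1.8  8.9] w 0.001 xang 79.1 zaxis [ 0.54  -0.129 -0.831] q [-1.18  0.34  0.21  1.87  0.67  0.83 -0.03]
local [-121.9  138.5  194.8] zax local [ 0.554 -0.043 -0.831] tilt 33.6 F local [-2.  -2.1  8.9]
theta 0.907 r 151.2 Ftan 9.11 Frad 0.94
0.857 [ 0.06  0.23 -0.3 ]
0.807 [ 0.05  0.45 -0.6 ]
0.707 [ 0.03  0.93 -1.18]
```

>>> servo_tool --moves '[{"fingers": 0,"xyz": [0,0.08,-0.1],"spin": 0},{"fingers": 0,"xyz": [0,0.08,-0.1],"spin": 0},{"fingers": 0,"xyz": [0,0.09,-0.1],"spin": 0},{"fingers": 0,"xyz": [0,0.09,-0.1],"spin": 0}]'

```text
time_s: 33.9
tcp_pos: [519.2, 418.4, 207.7]
tool_rot: [0.233, 0.735, 0.612, 0.174]
force: [-2.1, -0.9, 6.0]
gripper_width: -0.002
```

```bash
python3 - <<'E'
from h import *
th=lst(); plan([th-.05,th-.1,th-.2])
E
```

```text
t 33.9 tcp [519.2 418.4 207.7] F [-2.1 -0.9  6. ] w -0.002 xang 79.0 zaxis [ 0.541 -0.13  -0.831] q [-1.18  0.33  0.21  1.86  0.66  0.86 -0.01]
local [-121.9  138.4  207.7] zax local [ 0.554 -0.045 -0.831] tilt 33.7 F local [-1.9 -1.2  6. ]
theta 0.822 r 151.2 Ftan 6.07 Frad 1.68
0.772 [ 0.07  0.26 -0.28]
0.722 [ 0.06  0.5  -0.56]
0.622 [ 0.04  1.03 -1.1 ]
```

>>> servo_tool --moves '[{"fingers": 0,"xyz": [0,0.1,-0.1],"spin": 0},{"fingers": 0,"xyz": [0,0.1,-0.1],"spin": 0},{"fingers": 0,"xyz": [0,0.1,-0.1],"spin": 0},{"fingers": 0,"xyz": [0,0.1,-0.1],"spin": 0},{"fingers": 0,"xyz": [0,0.1,-0.1],"spin": 0}]'

```text
time_s: 34.4
tcp_pos: [520.6, 418.2, 222.3]
tool_rot: [0.233, 0.736, 0.612, 0.173]
force: [-0.8, -0.7, 4.1]
gripper_width: 0.0
```

```bash
python3 - <<'E'
from h import *
th=lst(); plan([th-.05,th-.1,th-.2])
E
```

```text
t 34.4 tcp [520.6 418.2 222.3] F [-0.8 -0.7  4.1] w 0.0 xang 79.0 zaxis [ 0.54  -0.132 -0.831] q [-1.18  0.31  0.21  1.85  0.65  0.88  0.01]
local [-120.4  138.4  222.3] zax local [ 0.554 -0.046 -0.831] tilt 33.6 F local [-0.7 -0.8  4.1]
theta 0.724 r 151.0 Ftan 4.02 Frad 0.94
0.674 [ 0.07  0.28 -0.26]
0.624 [ 0.06  0.55 -0.52]
0.524 [ 0.05  1.13 -1.  ]
```

>>> servo_tool --moves '[{"fingers": 0,"xyz": [0,0.12,-0.1],"spin": 0},{"fingers": 0,"xyz": [0,0.12,-0.1],"spin": 0},{"fingers": 0,"xyz": [0,0.12,-0.1],"spin": 0},{"fingers": 0,"xyz": [0,0.12,-0.1],"spin": 0},{"fingers": 0,"xyz": [0,0.12,-0.1],"spin": 0}]'

```text
time_s: 34.9
tcp_pos: [523.6, 417.7, 237.2]
tool_rot: [0.233, 0.736, 0.612, 0.171]
force: [-2.1, -0.0, 4.2]
gripper_width: 0.002
```

```bash
python3 - <<'E'
from h import *
th=lst(); plan([th-.05,th-.1,th-.2])
d=vision.get_image("wrist"); cv2.imwrite("pics/w18.png",cv2.resize(d["image"][:,:,::-1],(800,600)))
E
```

```text
t 34.9 tcp [523.6 417.7 237.2] F [-2.1 -0.   4.2] w 0.002 xang 79.0 zaxis [ 0.538 -0.133 -0.833] q [-1.17  0.3   0.21  1.83  0.63  0.91  0.04]
local [-117.3  138.4  237.2] zax local [ 0.552 -0.048 -0.833] tilt 33.5 F local [-2.1 -0.4  4.2]
theta 0.623 r 150.9 Ftan 3.82 Frad 2.77
0.573 [ 0.07  0.29 -0.23]
0.523 [ 0.06  0.59 -0.47]
0.423 [ 0.05  1.21 -0.89]
```

View pics/w18.png

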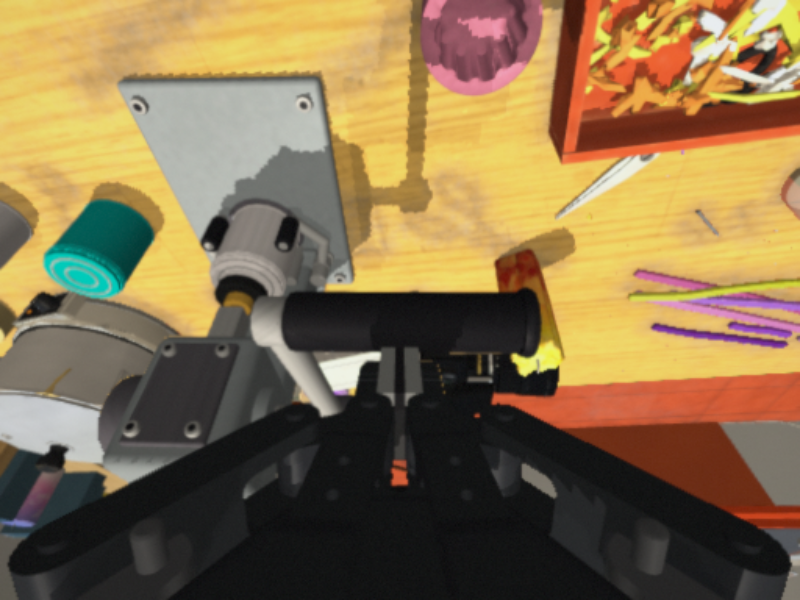

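Contact held. The bar still sits at rows 295–350 under the fingertips, and the foot is lifting off the closed lid. I'll keep easing it up.

>>> servo_tool --moves '[{"fingers": 0,"xyz": [0,0.12,-0.09],"spin": 0},{"fingers": 0,"xyz": [0,0.12,-0.09],"spin": 0},{"fingers": 0,"xyz": [0,0.12,-0.09],"spin": 0},{"fingers": 0,"xyz": [0,0.13,-0.09],"spin": 0},{"fingers": 0,"xyz": [0,0.13,-0.09],"spin": 0}]'

```text
time_s: 35.45
tcp_pos: [528.6, 417.1, 252.5]
tool_rot: [0.233, 0.736, 0.613, 0.171]
force: [-1.2, -1.0, 3.4]
gripper_width: 0.005
```

```bash
python3 - <<'E'
from h import *
th=lst(); plan([th-.05,th-.1,th-.2])
E
```

```text
t 35.45 tcp [528.6 417.1 252.5] F [-1.2 -1.   3.4] w 0.005 xang 79.0 zaxis [ 0.536 -0.133 -0.833] q [-1.16  0.29  0.21  1.81  0.62  0.93  0.07]
local [-112.3  138.6  252.5] zax local [ 0.55  -0.048 -0.833] tilt 33.4 F local [-1.1 -1.2  3.4]
theta 0.517 r 150.5 Ftan 2.95 Frad 1.91
0.467 [ 0.06  0.31 -0.22]
0.417 [ 0.06  0.63 -0.42]
0.317 [ 0.05  1.29 -0.77]
```

>>> servo_tool --moves '[{"fingers": 0,"xyz": [0,0.13,-0.1],"spin": 0},{"fingers": 0,"xyz": [0,0.13,-0.1],"spin": 0},{"fingers": 0,"xyz": [0,0.13,-0.09],"spin": 0},{"fingers": 0,"xyz": [0,0.13,-0.09],"spin": 0},{"fingers": 0,"xyz": [0,0.13,-0.08],"spin": 0}]'

```text
time_s: 35.95
tcp_pos: [535.5, 415.9, 268.4]
tool_rot: [0.233, 0.736, 0.612, 0.171]
force: [-1.4, 0.8, 3.8]
gripper_width: -0.001
```

```bash
python3 - <<'E'
from h import *
th=lst(); plan([th-.05,th-.1,th-.2])
E
```

```text
t 35.95 tcp [535.5 415.9 268.4] F [-1.4  0.8  3.8] w -0.001 xang 78.9 zaxis [ 0.536 -0.134 -0.833] q [-1.15  0.28  0.21  1.79  0.61  0.95  0.1 ]
local [-105.4  138.5  268.4] zax local [ 0.551 -0.049 -0.833] tilt 33.4 F local [-1.5  0.5  3.8]
theta 0.401 r 150.5 Ftan 2.95 Frad 2.82
0.351 [ 0.07  0.33 -0.18]
0.301 [ 0.07  0.67 -0.35]
0.201 [ 0.06  1.37 -0.62]
```

>>> servo_tool --moves '[{"fingers": 0,"xyz": [0,0.13,-0.09],"spin": 0},{"fingers": 0,"xyz": [0,0.13,-0.08],"spin": 0},{"fingers": 0,"xyz": [0,0.13,-0.08],"spin": 0},{"fingers": 0,"xyz": [0,0.13,-0.07],"spin": 0},{"fingers": 0,"xyz": [0,0.13,-0.07],"spin": 0}]'

```text
time_s: 36.45
tcp_pos: [543.5, 414.5, 282.9]
tool_rot: [0.233, 0.736, 0.612, 0.171]
force: [0.5, -0.3, 1.2]
gripper_width: -0.003
```

```bash
python3 - <<'E'
from h import *
th=lst(); plan([th-.05,th-.1,th-.2])
E
```

```text
t 36.45 tcp [543.5 414.5 282.9] F [ 0.5 -0.3  1.2] w -0.003 xang 78.9 zaxis [ 0.537 -0.134 -0.833] q [-1.14  0.27  0.21  1.76  0.6   0.97  0.13]
local [-97.2 138.4 282.9] zax local [ 0.551 -0.049 -0.833] tilt 33.5 F local [ 0.6 -0.3  1.2]
theta 0.291 r 150.5 Ftan 1.36 Frad 0.07
0.241 [ 0.08  0.35 -0.14]
0.191 [ 0.07  0.7  -0.27]
0.091 [ 0.07  1.43 -0.46]
```

>>> servo_tool --moves '[{"fingers": 0,"xyz": [0,0.12,-0.06],"spin": 0},{"fingers": 0,"xyz": [0,0.12,-0.06],"spin": 0},{"fingers": 0,"xyz": [0,0.12,-0.06],"spin": 0},{"fingers": 0,"xyz": [0,0.12,-0.05],"spin": 0},{"fingers": 0,"xyz": [0,0.12,-0.05],"spin": 0}]'

```text
time_s: 36.95
tcp_pos: [551.2, 413.1, 294.2]
tool_rot: [0.233, 0.736, 0.612, 0.171]
force: [1.3, -0.4, 0.8]
gripper_width: -0.002
```

```bash
python3 - <<'E'
from h import *
th=lst(); plan([th-.05,th-.1,th-.2])
d=vision.get_image("wrist"); cv2.imwrite("pics/w19.png",cv2.resize(d["image"][:,:,::-1],(800,600)))
E
```

```text
t 36.95 tcp [551.2 413.1 294.2] F [ 1.3 -0.4  0.8] w -0.002 xang 78.9 zaxis [ 0.537 -0.135 -0.833] q [-1.13  0.27  0.22  1.74  0.59  0.98  0.16]
local [-89.4 138.2 294.2] zax local [ 0.551 -0.049 -0.833] tilt 33.4 F local [ 1.4 -0.2  0.8]
theta 0.199 r 150.8 Ftan 1.42 Frad -0.7
0.149 [ 0.09  0.36 -0.1 ]
0.099 [ 0.09  0.73 -0.19]
-0.001 [ 0.09  1.47 -0.32]
```

View pics/w19.png

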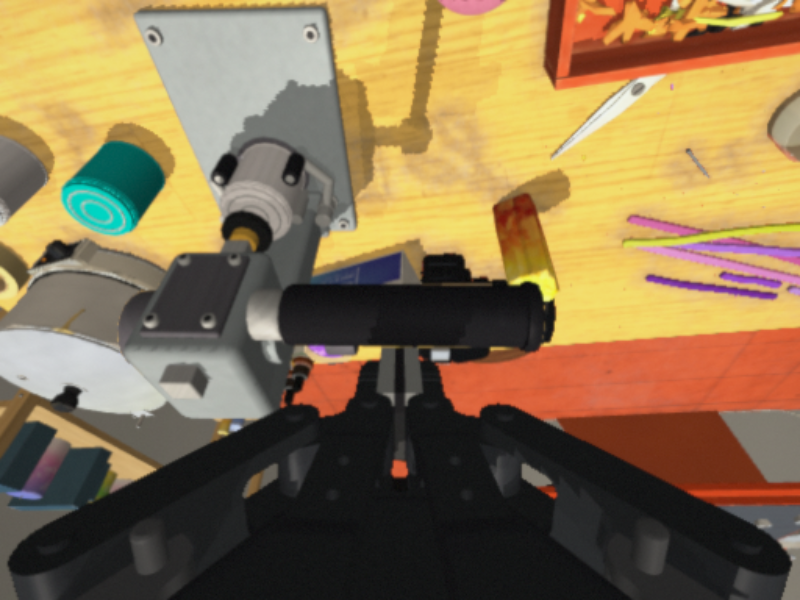

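>>> servo_tool --moves '[{"fingers": 0,"xyz": [0,0.12,-0.04],"spin": 0},{"fingers": 0,"xyz": [0,0.12,-0.04],"spin": 0},{"fingers": 0,"xyz": [0,0.12,-0.03],"spin": 0},{"fingers": 0,"xyz": [0,0.12,-0.03],"spin": 0},{"fingers": 0,"xyz": [0,0.12,-0.03],"spin": 0}]'

```text
time_s: 37.5
tcp_pos: [559.2, 411.8, 303.8]
tool_rot: [0.233, 0.736, 0.613, 0.17]
force: [0.3, 0.2, 0.6]
gripper_width: -0.002
```

```bash
python3 - <<'E'
from h import *
th=lst(); plan([th-.05,th-.1,th-.2])
E
```

```text
t 37.5 tcp [559.2 411.8 303.8] F [0.3 0.2 0.6] w -0.002 xang 78.9 zaxis [ 0.536 -0.135 -0.834] q [-1.12  0.27  0.22  1.72  0.58  0.99  0.19]
local [-81.2 138.2 303.8] zax local [ 0.55  -0.05  -0.834] tilt 33.4 F local [0.2 0.3 0.6]
theta 0.116 r 150.8 Ftan 0.61 Frad 0.17
0.066 [ 0.09  0.37 -0.07]
0.016 [ 0.09  0.74 -0.13]
-0.084 [ 0.1   1.49 -0.2 ]
```

>>> servo_tool --moves '[{"fingers": 0,"xyz": [0,0.11,-0.02],"spin": 0},{"fingers": 0,"xyz": [0,0.11,-0.02],"spin": 0},{"fingers": 0,"xyz": [0,0.11,-0.02],"spin": 0},{"fingers": 0,"xyz": [0,0.11,-0.02],"spin": 0},{"fingers": 0,"xyz": [0,0.11,-0.02],"spin": 0},{"fingers": 0,"xyz": [0,0.11,-0.02],"spin": 0}]'

```text
time_s: 38.1
tcp_pos: [568.7, 410.3, 313.1]
tool_rot: [0.233, 0.736, 0.613, 0.169]
force: [-1.0, -0.0, 1.0]
gripper_width: -0.001
```

```bash
python3 - <<'E'
from h import *
th=lst(); plan([0])
E
```

```text
t 38.1 tcp [568.7 410.3 313.1] F [-1. -0.  1.] w -0.001 xang 78.9 zaxis [ 0.534 -0.135 -0.835] q [-1.11  0.27  0.22  1.7   0.57  1.    0.22]
local [-71.7 138.1 313.1] zax local [ 0.549 -0.051 -0.835] tilt 33.3 F local [-1.  -0.2  1. ]
theta 0.027 r 150.8 Ftan 0.06 Frad 1.43
0 [ 0.1   0.2  -0.02]
```

>>> servo_tool --moves '[{"fingers": 0,"xyz": [0,0.1,-0.01],"spin": 0},{"fingers": 0,"xyz": [0,0.1,-0.01],"spin": 0},{"fingers": 0,"xyz": [0,0.1,-0.01],"spin": 0},{"fingers": 0,"xyz": [0,0.1,-0.01],"spin": 0},{"fingers": 0,"xyz": [0,0.1,-0.01],"spin": 0},{"fingers": 0,"xyz": [0,0.1,-0.01],"spin": 0}]'

```text
time_s: 38.7
tcp_pos: [578.1, 408.1, 320.0]
tool_rot: [0.233, 0.736, 0.613, 0.168]
force: [0.7, 1.3, -0.0]
gripper_width: -0.004
```

```bash
python3 - <<'E'
from h import *
th=lst()
d=vision.get_image("wrist"); cv2.imwrite("pics/w20.png",cv2.resize(d["image"][:,:,::-1],(800,600)))
w=cloud(d); m=(w[...,2]>285)&(w[...,2]<330); P=w[m]; L=np.stack([(P[:,:2]-o)@ex,(P[:,:2]-o)@ey,P[:,2]],1)
L=L[(L[:,1]>155)&(L[:,1]<183)&(L[:,0]<-60)]; print(np.percentile(L,[1,25,50,75,99],axis=0).round(0))
E
```

```text
t 38.7 tcp [578.1 408.1 320. ] F [ 0.7  1.3 -0. ] w -0.004 xang 78.9 zaxis [ 0.532 -0.137 -0.835] q [-1.09  0.28  0.23  1.67  0.55  1.01  0.25]
local [-62.  137.4 320. ] zax local [ 0.547 -0.052 -0.835] tilt 33.2 F local [ 0.5  1.4 -0. ]
theta -0.052 r 149.9 Ftan 0.37 Frad -0.35
[[-97. 155. 295.]
 [-96. 162. 304.]
 [-93. 169. 309.]
 [-89. 176. 312.]
 [-79. 183. 313.]]
```

View pics/w20.png

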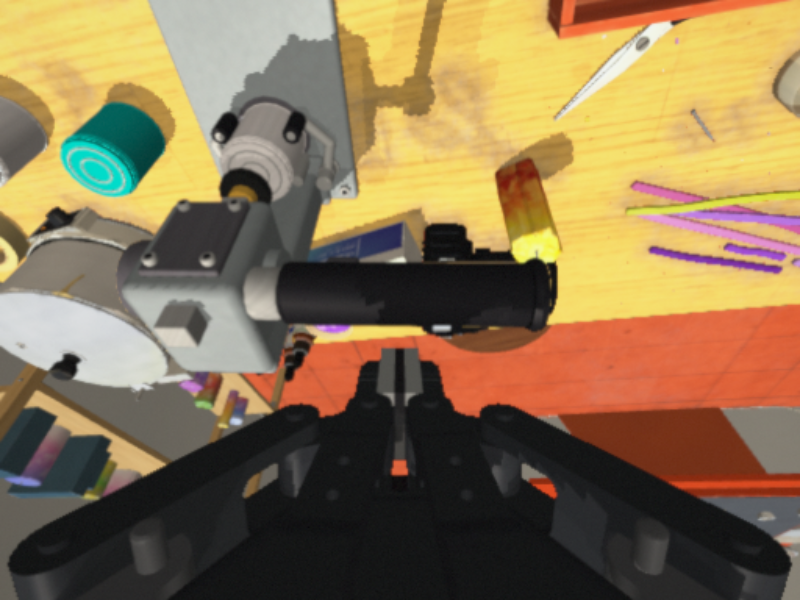

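>>> servo_tool --moves '[{"fingers": 0,"xyz": [0,0.5,-0.3],"spin": 0},{"fingers": 0,"xyz": [0,0.5,-0.8],"spin": 0},{"fingers": 0,"xyz": [0,0.4,-1],"spin": 0},{"fingers": 0,"xyz": [0,0,-1],"spin": 0},{"fingers": 0,"xyz": [0,0,-1],"spin": 0},{"fingers": 0,"xyz": [0,0,-1],"spin": 0},{"fingers": 0,"xyz": [0,0,-1],"spin": 0},{"fingers": 0,"xyz": [0,0,0],"spin": 0}]'

```text
time_s: 39.55
tcp_pos: [538.9, 419.3, 447.6]
tool_rot: [0.233, 0.737, 0.611, 0.169]
force: [0.7, 1.8, -0.3]
gripper_width: -0.002
```

```bash
python3 - <<'E'
from h import *
st2()
d=vision.get_image("wrist"); cv2.imwrite("pics/w21.png",cv2.resize(d["image"][:,:,::-1],(800,600)))
d=vision.get_image("scene"); cv2.imwrite("pics/s21.png",cv2.resize(d["image"][:,:,::-1],(800,600)))
cv2.imwrite("pics/s21z.png",cv2.resize(d["image"][170:290,120:280,::-1],(800,600),interpolation=cv2.INTER_CUBIC))
w=cloud(d); P=w[~np.isnan(w[...,0])]; L=np.stack([(P[:,:2]-o)@ex,(P[:,:2]-o)@ey,P[:,2]],1)
k=(L[:,0]<-15)&(L[:,0]>-36)&(abs(L[:,1])<28)&(L[:,2]>20)&(L[:,2]<110); print(np.percentile(L[k],[5,50,90,97,100],axis=0).round(1), k.sum())
m=(L[:,2]>285)&(L[:,2]<330)&(L[:,1]>95)&(L[:,1]<188)&(abs(L[:,0]+90)<40); print(np.percentile(L[m],[1,50,99],axis=0).round(0))
E
```

```text
t 39.55 tcp [538.9 419.3 447.6] F [ 0.7  1.8 -0.3] w -0.002 xang 78.7 zaxis [ 0.534 -0.137 -0.834] q [-1.14  0.17  0.2   1.53  0.54  1.25  0.31]
local [-102.5  142.3  447.6] zax local [ 0.549 -0.052 -0.834] tilt 33.3 F local [ 0.4  1.8 -0.3]
[[-30.6 -23.8  25.7]
 [-26.    0.6  59.8]
 [-18.4  19.4  84.7]
 [-16.6  25.2  86. ]
 [-15.2  27.8 110. ]] 308
[[-98.  96. 294.]
 [-92. 143. 309.]
 [-79. 187. 314.]]
```

View pics/s21z.png

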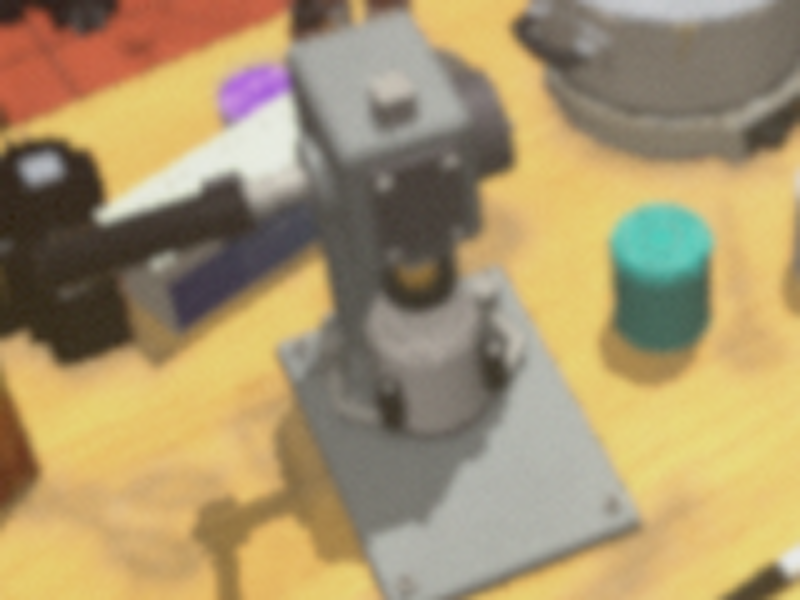

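View pics/s21.png

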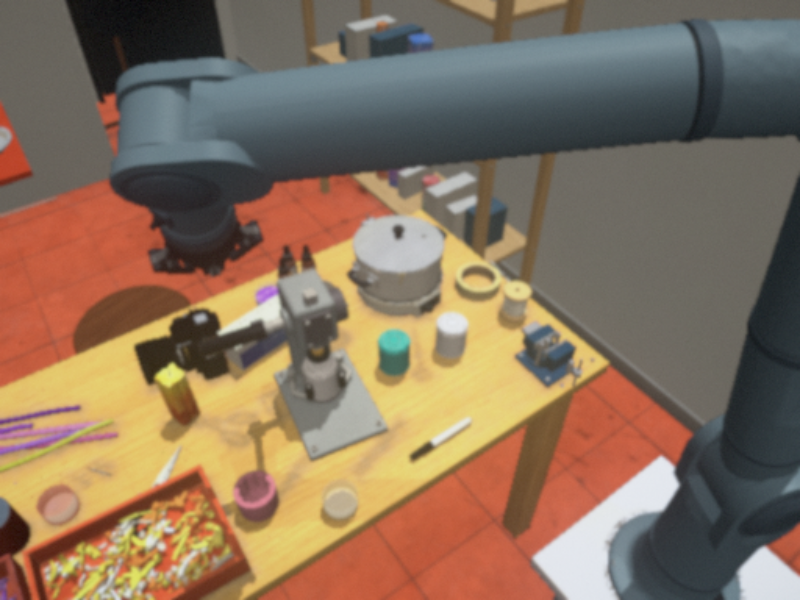

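View pics/w21.png

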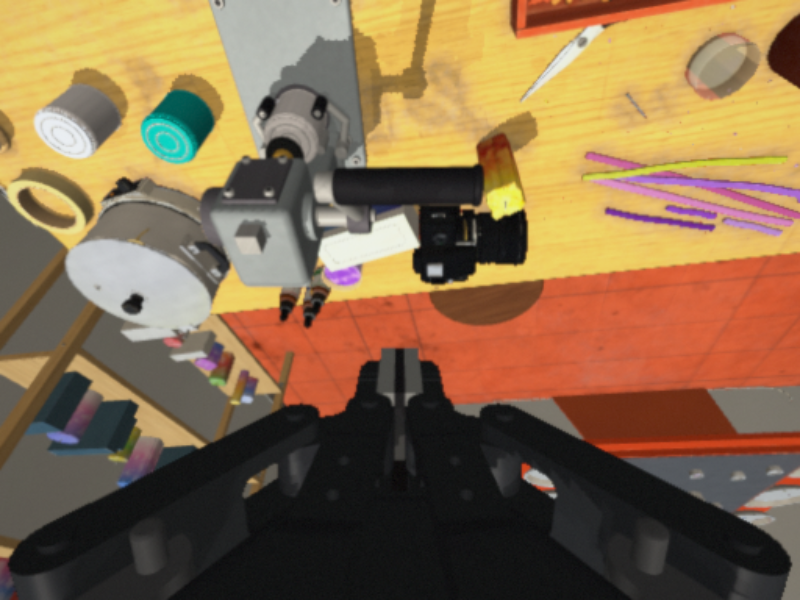

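```bash
python3 -c "
from workcell import job; print(job.hand_in())"
```

```text
the job is handed in; nothing more can be done
None
```

The tin with the raised lid is now closed and held in the press. The lever is back at rest, and the job is handed in at about 40 s on the robot's clock.

- **Tin:** I picked the tin with the gap under its lid (lid top about 81 mm, against about 74 mm for the other) and stood it on the apron. I pushed it in with the hand leaning back about 31°, and the force dropped as it snapped past the rollers. It then stopped hard, with about 12 N on the pins.
- **Leaning the hand:** The move tool cannot tilt the hand directly. I got the lean by commanding the arm past its reach high above the table, clear of everything.
- **Lever:** The grip took about 11–13 N while the lid slid in. Near 0.96 rad the force began climbing, and I stopped at about 17.5 N, below the 24 N crush limit. I let it up at about 0.2 rad/s with the fingers in contact until it reached rest. In the last part the spring force was too small to tell from sensor noise, so I also relied on where the fingers and bar were.

**Last checks:** No gap shows under the lid, and its top is about 85–86 mm above the table (85 mm is fully home). The tin stands between the closed rollers, the grip is where it was at the start, the other objects in view look unmoved, and the hand is clear. None of the last checks failed. I could not see the stop pins behind the tin, so its seating against them rests on the force I felt. During the push the fingertips stopped about 4–5 mm further in than I had worked out, which I put down to uncertainty in the finger offset and calibration.

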